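# Unstack the battery cells into their test nests

### The arm

A 6-joint arm with a two-finger parallel gripper is mounted at the origin on the work surface. World frame = base frame: x ahead of the robot, y to its left, z up, the work surface at z = 0. Lengths are in mm, angles in rad, forces in N, time in s.
With the tool pointing down it reaches from about 350 to 775 mm from the base axis. Payload 7.3 kg.
Tool frame: the origin (TCP) lies between the finger pads; the fingertips stand tcp_to_tips ahead of it and the grasp point (between the pads) lies 5 mm behind it (tcp_to_tips is the distance from the TCP to the fingertips, in mm); z points along the fingers, x is the direction in which the jaws open and shut, and the axes are right-handed (so a half turn about z gives the same grasp; the last joint's range is limited). The gripper opens to 92 mm and grips with 3 to 60 N. Pads are 19 mm wide; open, the fingers measure 130 mm over their backs; the gripper's body (75 mm by 190 mm) begins 47 mm behind the grasp point.
Start: joints at [1.153, 0.342, 1.524, -0, 1.275, -0.146], TCP at [140.928, 505.75, 240.741] pointing down, gripper open.
Joint ranges: [-2.53, 2.53], [-0.77, 2.02], [0.04, 2.7], [-1, 4.14], [0.28, 2.66], [-3.11, 3.11]. Speed limits (rad/s): [2.57, 2.57, 3.14, 3.14, 3.14, 3.14].

### API

Orientations are given as [roll, pitch, yaw] about the fixed x, y, z axes, in that order (R = Rz(yaw) Ry(pitch) Rx(roll)).
In Python, from plant import * gives the robot as it stands.
- The arm moves only by the tool drive_tool, never from a script. Its argument "deltas" is a list of rows, each an object of numbers: "hand": the gripper's target within -1 to 1 (shut at 1, half-way at 0, fully open at -1); "tx", "ty", "tz": the shift along the tool's x, y, z each as a share of 4 cm, from -1 to 1; "wx", "wy", "wz": the turn, a rotation vector about the tool's x, y, z each as a share of 5 degrees, from -1 to 1. In form: [{"hand": .., "tx": .., "ty": .., "tz": .., "wx": .., "wy": .., "wz": ..}, ...]. A call has 1 to 20 rows; each row shifts and turns the commanded pose from where the row before left it, along the tool's axes as they then stand; what a row does not reach is not made up. A row lasts 1/12 s, in which the tool goes at most 41.7 mm and 7.16 degrees, less where a joint would pass 70% of its speed; a pose out of reach is approached as far as the arm can. A call with a number of a shift or a turn outside -1 to 1 is refused whole. A call with a gripper value outside its range is refused whole. The fingers move at their own pace and stop on an object; the grip force is fixed at half the most. Time passes only in rows, so rows that do not move let the fingers close. It gives the time, the measured TCP pose, the force and the opening at its end, in the units of the state.
- get_obs(): the state, without advancing time (a new reading comes with each control period).
- capture(name): name is "scene" or "top" or "wrist"; returns the picture (480x640x3 uint8, red, green, blue); there is no depth.
- camera_model(name): a dict with "fx", "fy", "cx", "cy" (pixels), "rvec" (rotation vector, rad) and "tvec" (3), from world to camera coordinates, as OpenCV has them. Camera axes: x right, y down, z forward; pixel columns grow to the right and rows downward; lengths in mm; the calibration is good to about 2 mm. A picture is of the moment at which its call begins: read the wrist's pose just before it. camera_model takes no time and is no camera call; for the wrist camera it gives the pose at the moment of the call.
- close_job(): hands the job in, once; it reports no verdict.
The state is a dict: "time": time; "joint_positions": joint angles; "dq": joint speeds; "tau": joint torques, N m; "tool_pos": TCP position; "tcp_rot": TCP orientation; "contact_force": force on the tool from outside, world axes, zero at the start; "moment": the same for the moment, N m; "grip_width": finger opening in mm.
Only numpy, scipy, OpenCV 4.12 (cv2) and the standard library are available. Lean on these libraries where they do the work, as an engineer would, in place of code of your own. Each camera call takes 0.05 s, during which the arm holds its last target.

### The job

Take the stack of battery cells apart from the top down and set each cell down gently in the test nest made for it: the round one upright in the nest with the round rim, each rectangular one flat between the corner angles of the nest of its own size, lying along the nest, either way round. Do not drop or topple any cell, leave the meter and the screwdriver where they lie, and finish with all four cells at rest and let go.

Things in the scene. Friction and masses are not known exactly. Their poses are not given: they have to be found in the camera images.
- cell_large_center (a point): Loose large rectangular battery cell lying flat, in a dark grey sleeve that frames a bare aluminium upper face, with a flat copper terminal on each end, 120 mm long (its x axis) by 62 mm wide (y) by 27 mm high (z), about 450 g; at the start at the bottom of the stack, on the bench, roughly in line with the cells it is stacked with. Both ends alike. The point is its centre, half-way up.
- cell_medium_center (a point): Loose medium rectangular battery cell lying flat, in a dark grey sleeve that frames a bare aluminium upper face, with a flat copper terminal on each end, 100 mm long (its x axis) by 50 mm wide (y) by 22 mm high (z), about 250 g; at the start second from the bottom, on the large cell, roughly in line with the cells it is stacked with. Both ends alike. The point is its centre, half-way up.
- cell_small_center (a point): Loose small rectangular battery cell lying flat, in a dark grey sleeve that frames a bare aluminium upper face, with a flat copper terminal on each end, 80 mm long (its x axis) by 38 mm wide (y) by 20 mm high (z), about 130 g; at the start third from the bottom, on the medium cell, roughly in line with the cells it is stacked with. Both ends alike. The point is its centre, half-way up.
- cell_round_center (a point): Loose round battery cell standing upright on top of the stack, on the small rectangular cell: dark grey sleeve, bare aluminium top with a small copper stud, 33 mm in diameter, 61 mm high (its z axis, the stud 1.5 mm more), about 140 g. The point is its centre, half-way up.
- nest_large_floor (a point): Test nest for the large rectangular cell, fixed to the bench: a black plate 144 x 86 mm (x, y), 6 mm thick, with white corner angles (legs 16 mm long, 4 mm thick) standing 6 mm above the plate at its four corners and brass contact strips near its two ends; the sides between the corners are open. The corners enclose 136 x 78 mm, 8 mm clear all round the cell. The point is the centre of the plate's upper face; its x axis runs along the length, z up.
- nest_medium_floor (a point): Test nest for the medium rectangular cell, fixed to the bench: a black plate 124 x 74 mm (x, y), 6 mm thick, with white corner angles (legs 16 mm long, 4 mm thick) standing 6 mm above the plate at its four corners and brass contact strips near its two ends; the sides between the corners are open. The corners enclose 116 x 66 mm, 8 mm clear all round the cell. The point is the centre of the plate's upper face; its x axis runs along the length, z up.
- nest_small_floor (a point): Test nest for the small rectangular cell, fixed to the bench: a black plate 104 x 62 mm (x, y), 6 mm thick, with white corner angles (legs 16 mm long, 4 mm thick) standing 6 mm above the plate at its four corners and brass contact strips near its two ends; the sides between the corners are open. The corners enclose 96 x 54 mm, 8 mm clear all round the cell. The point is the centre of the plate's upper face; its x axis runs along the length, z up.
- nest_round_floor (a point): Test nest for the round cell, fixed to the bench: a black 65 x 65 mm plate, 6 mm thick, with a white eight-sided rim, 6 mm high and 4 mm thick, 49 mm across inside (8 mm clear all round the cell), and a brass disc in the middle. The point is the centre of the plate's upper face, z up.
- meter_center (a point): Bystander: loose grey hand-held meter lying flat, 150 x 74 x 30 mm with a 38 mm black dial standing 7 mm above it. The point is its centre.
- driver_grip (a point): Bystander: loose screwdriver lying flat on the bench, about 200 mm long along its x axis. The point is in its handle.

How it is judged:
By the outcome, as a careful person would: the job done as asked, in the order asked, and still so for the second after the job is handed in, with the robot touching nothing.
It also fails if it takes over 120 s, if anything falls off the work surface, if the arm or the gripper's body presses on something with over 40 N, if the wrist force passes 120 N, or if a joint passes its speed limit or range.

## Working session

There is one attempt and no reset: what is moved stays moved. The work goes in short steps, Python scripts to look and compute and a tool call to move; the robot and the scene stay as the last step left them, time stands still between calls to the robot, and variables do not carry over. Pictures are saved under pics/ and viewed, and the job is handed in when it is done.

Besides the shell and the picture viewer there is one more tool, called after ">>>" as name(argument=value, ...), one argument or row to a line, values as JSON. drive_tool: Moves the arm, as the interface text tells. Its arguments: {"type":"object","properties":{"deltas":{"type":"array","items":{"type":"object","properties":{"hand":{"type":"number"},"tx":{"type":"number"},"ty":{"type":"number"},"tz":{"type":"number"},"wx":{"type":"number"},"wy":{"type":"number"},"wz":{"type":"number"}}}}},"required":["deltas"]}

```bash
ls; mkdir -p pics; python3 - <<'E'
from plant import *
import cv2
o=get_obs();print(o)
for n in ["scene","top","wrist"]:
    print(n,camera_model(n)); cv2.imwrite(f"pics/{n}0.png",capture(n)[:,:,::-1])
E
```

```text
pics
{'time': 0.0, 'joint_positions': array([ 1.15298698e+00,  3.42688408e-01,  1.52501642e+00,  9.25047963e-06,
        1.27541738e+00, -1.46023364e-01]), 'dq': array([-0.00128986, -0.00145576,  0.00028596, -0.00053041, -0.00107723,
       -0.00165217]), 'tau': array([-3.22674678e-04, -4.31245780e+01, -2.44219530e+01,  7.17312307e-02,
        5.60596841e-02, -1.43399507e-04]), 'tool_pos': array([140.76455506, 505.37036411, 240.06297627]), 'tcp_rot': array([-3.14136134e+00,  1.51198632e-03,  1.29900782e+00]), 'contact_force': array([-0.67180572, -0.4598864 , -1.43534648]), 'moment': array([0.01698332, 0.03885944, 0.02249925]), 'grip_width': 91.70110573654841}
scene {'fx': 581.7935889344388, 'fy': 581.7935889344388, 'cx': 315.95673130392976, 'cy': 237.988379637257, 'rvec': array([ 2.11482713,  1.67132794, -0.44927994]), 'tvec': array([-120.38853877, -413.65665999, 1645.31875892])}
top {'fx': 539.2989192778805, 'fy': 539.2989192778805, 'cx': 318.9369436107262, 'cy': 237.96506228199425, 'rvec': array([ 2.15804857, -2.19593504,  0.06252642]), 'tvec': array([  14.72705606,  577.58417336, 1284.73333205])}
wrist {'fx': 366.9853185437727, 'fy': 366.9853185437727, 'cx': 318.2110376420703, 'cy': 238.99348803894048, 'rvec': array([-2.30710059, -1.75366075, -0.25473122]), 'tvec': array([-523.71788472,  -35.25458544,  390.57776658])}
```

View pics/scene0.png

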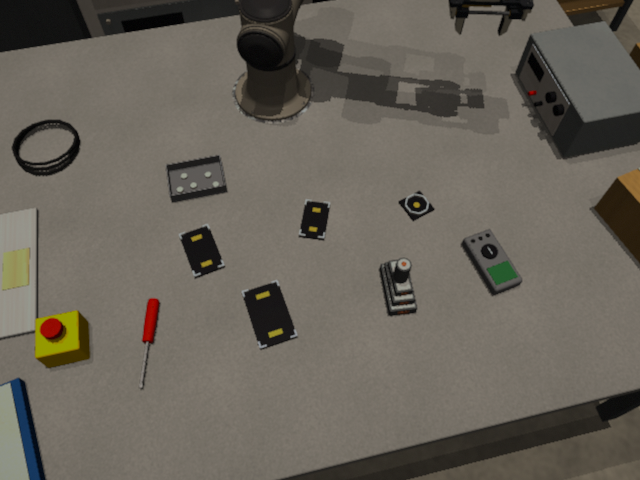

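View pics/top0.png

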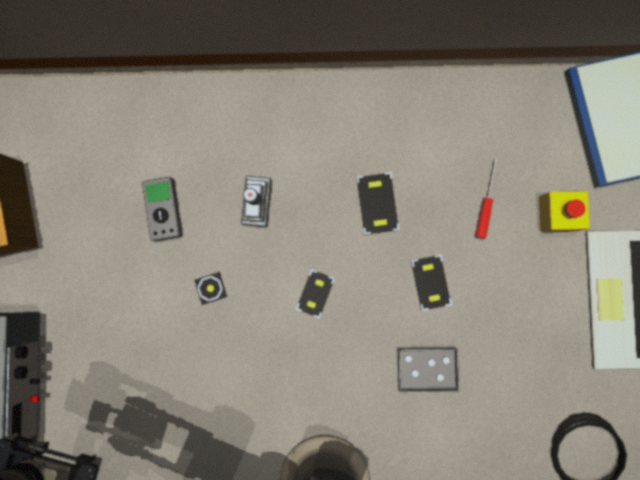

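View pics/wrist0.png

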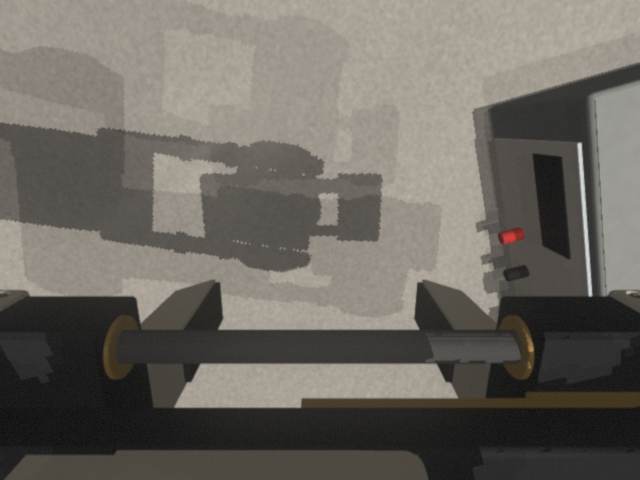

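```bash
cat > h.py <<'E'
import numpy as np, cv2
from scipy.spatial.transform import Rotation as Rn
def P(m):
    K=np.array([[m['fx'],0,m['cx']],[0,m['fy'],m['cy']],[0,0,1.]])
    R=Rn.from_rotvec(m['rvec']).as_matrix(); return K,R,np.array(m['tvec'])
def ray(m,uv):
    K,R,t=P(m); d=R.T@np.linalg.solve(K,[uv[0],uv[1],1]); return -R.T@t,d
def onz(m,uv,z):
    c,d=ray(m,uv); return (c+d*(z-c[2])/d[2])
def proj(m,X):
    K,R,t=P(m); x=(R@np.atleast_2d(X).T).T+t; x=x@K.T; return x[:,:2]/x[:,2:]
def tri(ms,uvs):
    A=np.zeros((3,3));b=np.zeros(3)
    for m,uv in zip(ms,uvs):
        c,d=ray(m,uv);d/=np.linalg.norm(d);Q=np.eye(3)-np.outer(d,d);A+=Q;b+=Q@c
    return np.linalg.solve(A,b)
E
python3 - <<'E'
import plant
print([ (n,getattr(plant,n)) for n in dir(plant) if n[0]!='_'])
from plant import *; from h import *
m=camera_model("top")
for n,uv,z in [("stackbase",(257,203),60),("round",(251,196),140),("nR",(210,288),6),("nS",(316,293),6),("nM",(431,283),6),("nL",(378,203),6),("meter",(161,209),30),("drv",(485,218),10)]:
    print(n,onz(m,uv,z).round())
im=cv2.imread("pics/top0.png"); c=im[150:330,180:470]; cv2.imwrite("pics/c1.png",cv2.resize(c[:, :145],None,fx=5,fy=5,interpolation=cv2.INTER_CUBIC)[:600]); 
im=cv2.imread("pics/scene0.png"); cv2.imwrite("pics/c2.png",cv2.resize(im[180:320,370:450],None,fx=5,fy=4.2,interpolation=cv2.INTER_CUBIC)[:600])
E
```

```text
[('Unreachable', <class 'plant.Unreachable'>), ('camera_model', <function make.<locals>.<lambda> at 0x7f1b768d0680>), ('capture', <function make.<locals>.drawn_camera at 0x7f1b768d00e0>), ('close_job', <function connect.<locals>.done at 0x7f1b76843740>), ('get_obs', <function make.<locals>.<lambda> at 0x7f1b768d05e0>), ('tcp_to_tips', 14.0)]
stackbase [660. 149.  60.]
round [665. 152. 140.]
nR [461. 273.   6.]
nS [445.  14.   6.]
nM [ 464. -265.    6.]
nL [ 662. -142.    6.]
meter [654. 386.  30.]
drv [ 620. -401.   10.]
```

```bash
cat >> h.py <<'E'
def tool(o):
    return Rn.from_euler('xyz',o['tcp_rot']).as_matrix(), np.array(o['tool_pos'])
def plan(o,target,yaw=None):
    """total tool-frame shift in units of 40mm and wz in units of 5deg, keeping pointing down"""
    R,p=tool(o); d=R.T@(np.array(target)-p)/40
    w=None
    if yaw is not None:
        Rt=Rn.from_euler('xyz',[np.pi,0,yaw]).as_matrix(); w=np.degrees(Rn.from_matrix(R.T@Rt).as_rotvec())/5
    return d.round(3),None if w is None else w.round(3)
E
python3 - <<'E'
from plant import *; from h import *
o=get_obs();R,p=tool(o);print(R.round(3))
m=camera_model("wrist");K,Rc,t=P(m);c=-Rc.T@t
print("cam in tool",R.T@(c-p),"axes",(R.T@Rc.T).round(3))
E
```

```text
[[ 0.269  0.963 -0.   ]
 [ 0.963 -0.269 -0.001]
 [-0.001 -0.    -1.   ]]
cam in tool [  -0.48063181  -78.54070174 -143.16459806] axes [[ 1.     0.001 -0.   ]
 [-0.001  0.958  0.287]
 [ 0.001 -0.287  0.958]]
```

View pics/c1.png

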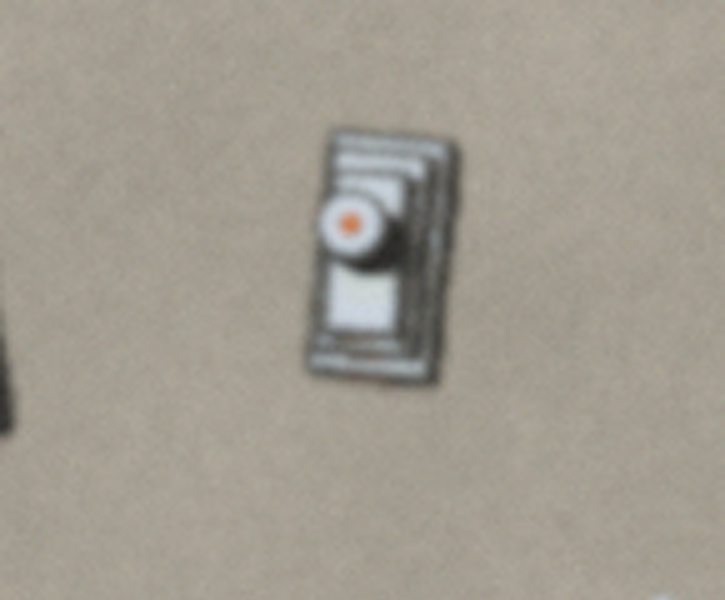

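View pics/c2.png

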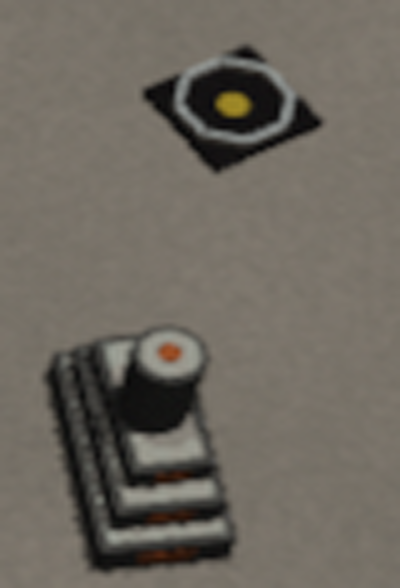

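```bash
python3 - <<'E'
from plant import *; from h import *
o=get_obs();print(plan(o,[400,250,260],np.pi/2))
o2=dict(o);o2['tcp_rot']=[np.pi,0,np.pi/2];print(plan(o2,[400,260,270]))
E
```

```text
(array([-4.413,  7.957, -0.491]), array([-0.004,  0.012, -3.115]))
(array([-6.137,  6.48 , -0.745]), None)
```

>>> drive_tool(
  deltas=[
    {"hand":-1,"wz":-0.8},
    {"hand":-1,"wz":-0.8},
    {"hand":-1,"wz":-0.8},
    {"hand":-1,"wz":-0.72},
    {"hand":-1,"tx":-0.6,"ty":0.65,"tz":-0.075},
    {"hand":-1,"tx":-0.6,"ty":0.65,"tz":-0.075},
    {"hand":-1,"tx":-0.6,"ty":0.65,"tz":-0.075},
    {"hand":-1,"tx":-0.6,"ty":0.65,"tz":-0.075},
    {"hand":-1,"tx":-0.6,"ty":0.65,"tz":-0.075},
    {"hand":-1,"tx":-0.6,"ty":0.65,"tz":-0.075},
    {"hand":-1,"tx":-0.6,"ty":0.65,"tz":-0.075},
    {"hand":-1,"tx":-0.6,"ty":0.65,"tz":-0.075},
    {"hand":-1,"tx":-0.6,"ty":0.65,"tz":-0.075},
    {"hand":-1,"tx":-0.7,"ty":0.63,"tz":-0.075},
    {"hand":-1},
    {"hand":-1},
  ],
)

```text
invalid input
```

>>> drive_tool(
  deltas=[
    {"hand":-1,"tx":0,"ty":0,"tz":0,"wx":0,"wy":0,"wz":-0.8},
    {"hand":-1,"tx":0,"ty":0,"tz":0,"wx":0,"wy":0,"wz":-0.8},
    {"hand":-1,"tx":0,"ty":0,"tz":0,"wx":0,"wy":0,"wz":-0.8},
    {"hand":-1,"tx":0,"ty":0,"tz":0,"wx":0,"wy":0,"wz":-0.72},
    {"hand":-1,"tx":-0.6,"ty":0.65,"tz":-0.075,"wx":0,"wy":0,"wz":0},
    {"hand":-1,"tx":-0.6,"ty":0.65,"tz":-0.075,"wx":0,"wy":0,"wz":0},
    {"hand":-1,"tx":-0.6,"ty":0.65,"tz":-0.075,"wx":0,"wy":0,"wz":0},
    {"hand":-1,"tx":-0.6,"ty":0.65,"tz":-0.075,"wx":0,"wy":0,"wz":0},
    {"hand":-1,"tx":-0.6,"ty":0.65,"tz":-0.075,"wx":0,"wy":0,"wz":0},
    {"hand":-1,"tx":-0.6,"ty":0.65,"tz":-0.075,"wx":0,"wy":0,"wz":0},
    {"hand":-1,"tx":-0.6,"ty":0.65,"tz":-0.075,"wx":0,"wy":0,"wz":0},
    {"hand":-1,"tx":-0.6,"ty":0.65,"tz":-0.075,"wx":0,"wy":0,"wz":0},
    {"hand":-1,"tx":-0.6,"ty":0.65,"tz":-0.075,"wx":0,"wy":0,"wz":0},
    {"hand":-1,"tx":-0.7,"ty":0.63,"tz":-0.075,"wx":0,"wy":0,"wz":0},
    {"hand":-1,"tx":0,"ty":0,"tz":0,"wx":0,"wy":0,"wz":0},
  ],
)

```text
time: 1.4
tool_pos: [404.2, 257.8, 270.9]
tcp_rot: [3.139, 0.002, 1.566]
contact_force: [0.8, 0.5, 0.3]
grip_width: 91.9
```

```bash
cat >> h.py <<'E'
import json
def snap(name,tag,show=True):
    from plant import get_obs,capture,camera_model
    m=camera_model(name); im=capture(name)
    cv2.imwrite(f"pics/{tag}.png",im[:,:,::-1])
    json.dump({k:np.array(v).tolist() for k,v in m.items()},open(f"pics/{tag}.json","w"))
    return m
def mod(tag): return json.load(open(f"pics/{tag}.json"))
E
python3 - <<'E'
from plant import *; from h import *
snap("wrist","w1"); o=get_obs(); print(o['time'],plan(o,[600,150,300]))
E
```

```text
1.45 (array([-2.718,  4.959, -0.733]), None)
```

View pics/w1.png

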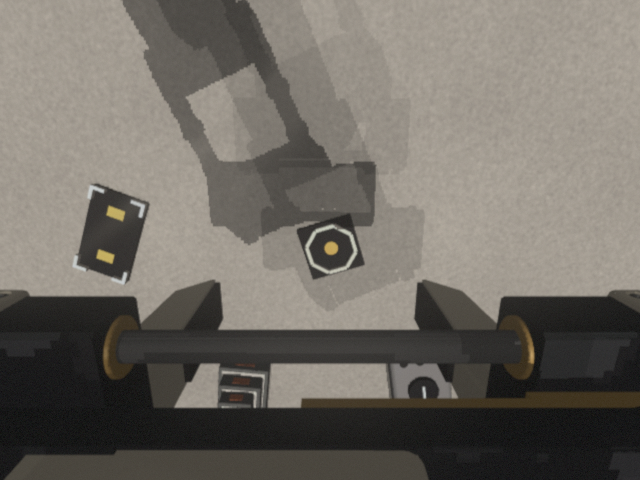

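>>> drive_tool(
  deltas=[
    {"hand":-1,"tx":-0.39,"ty":0.85,"tz":-0.1,"wx":0,"wy":0,"wz":0},
    {"hand":-1,"tx":-0.39,"ty":0.85,"tz":-0.1,"wx":0,"wy":0,"wz":0},
    {"hand":-1,"tx":-0.39,"ty":0.85,"tz":-0.1,"wx":0,"wy":0,"wz":0},
    {"hand":-1,"tx":-0.39,"ty":0.85,"tz":-0.1,"wx":0,"wy":0,"wz":0},
    {"hand":-1,"tx":-0.39,"ty":0.85,"tz":-0.1,"wx":0,"wy":0,"wz":0},
    {"hand":-1,"tx":-0.39,"ty":0.85,"tz":-0.1,"wx":0,"wy":0,"wz":0},
    {"hand":-1,"tx":-0.39,"ty":0.85,"tz":-0.1,"wx":0,"wy":0,"wz":0},
    {"hand":-1,"tx":0,"ty":0,"tz":0,"wx":0,"wy":0,"wz":0},
    {"hand":-1,"tx":0,"ty":0,"tz":0,"wx":0,"wy":0,"wz":0},
  ],
)

```text
time: 2.2
tool_pos: [638.8, 152.9, 296.8]
tcp_rot: [-3.139, -0.0, 1.57]
contact_force: [-0.1, -0.2, -1.0]
grip_width: 92.0
```

```bash
python3 - <<'E'
from plant import *; from h import *
snap("wrist","w2"); o=get_obs(); print(o['time'],o['tool_pos'],o['tcp_rot'])
im=cv2.imread("pics/w2.png");cv2.imwrite("pics/w2c.png",cv2.resize(im[60:300,200:440],None,fx=2.5,fy=2.5,interpolation=cv2.INTER_CUBIC))
E
```

```text
2.25 [637.71703093 153.65882087 297.43374682] [-3.13905836e+00 -3.58934722e-04  1.57145507e+00]
```

View pics/w2.png

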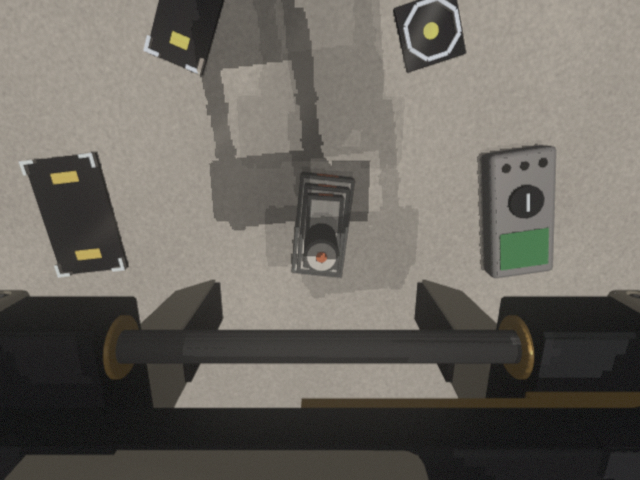

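View pics/w2c.png

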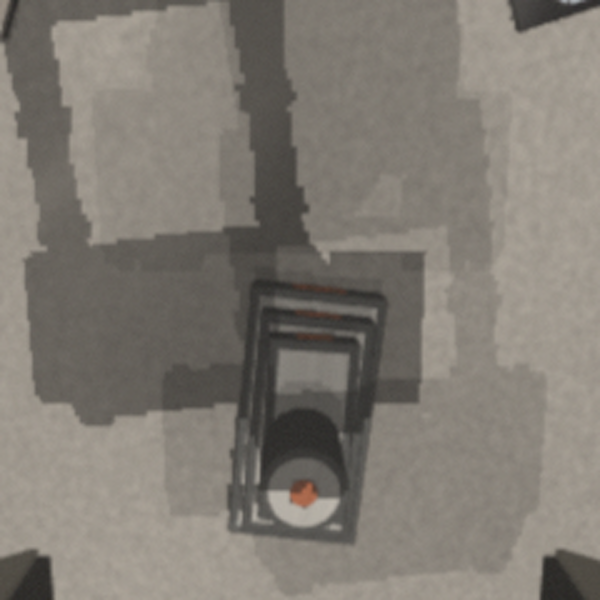

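```bash
python3 - <<'E'
from plant import *; from h import *
t=camera_model("top");s=camera_model("scene");w1=mod("w1");w2=mod("w2")
st=[(321.2,257.2),(250,194.6),(404,263.8)]
print("stud",tri([w2,t,s],st).round(1),tri([w2,t],st[:2]).round(1),[onz(m,u,131.5).round(1) for m,u in zip([w2,t,s],st)])
n=[(331.5,248),(431,30),(210.3,288)]
print("nR",tri([w1,w2,t],n).round(1),[onz(m,u,6).round(1) for m,u in zip([w1,w2,t],n)])
im=cv2.imread("pics/w1.png");cv2.imwrite("pics/w1c.png",cv2.resize(im[200:290,280:380],None,fx=6,fy=6,interpolation=cv2.INTER_CUBIC))
E
```

```text
stud [669.7 155.4 129.8] [669.7 155.5 129.8] [array([669. , 155.3, 131.5]), array([669.6, 155.4, 131.5]), array([670.5, 154.9, 131.5])]
nR [460.  272.1   5.7] [array([459.5, 272.3,   6. ]), array([459.2, 271.7,   6. ]), array([461.2, 272.1,   6. ])]
```

View pics/w1c.png

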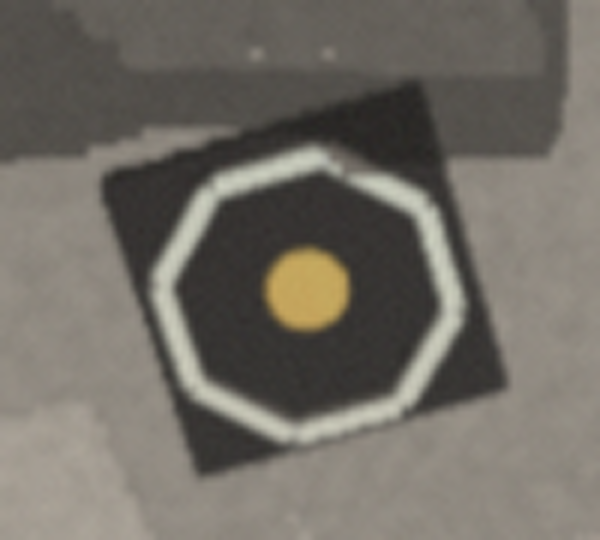

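```bash
python3 - <<'E'
from plant import *; from h import *
o=get_obs();print(o['tool_pos'],plan(o,[669.5,155.3,99],np.pi/2))
E
```

```text
[637.71703093 153.65882087 297.43374682] (array([0.039, 0.807, 4.959]), array([-0.029, -0.004,  0.008]))
```

>>> drive_tool(
  deltas=[
    {"hand":-1,"tx":0.02,"ty":0.4,"tz":0.3,"wx":0,"wy":0,"wz":0},
    {"hand":-1,"tx":0.02,"ty":0.4,"tz":0.5,"wx":0,"wy":0,"wz":0},
    {"hand":-1,"tx":0,"ty":0,"tz":0.7,"wx":0,"wy":0,"wz":0},
    {"hand":-1,"tx":0,"ty":0,"tz":0.7,"wx":0,"wy":0,"wz":0},
    {"hand":-1,"tx":0,"ty":0,"tz":0.7,"wx":0,"wy":0,"wz":0},
    {"hand":-1,"tx":0,"ty":0,"tz":0.6,"wx":0,"wy":0,"wz":0},
    {"hand":-1,"tx":0,"ty":0,"tz":0.3,"wx":0,"wy":0,"wz":0},
    {"hand":-1,"tx":0,"ty":0,"tz":0,"wx":0,"wy":0,"wz":0},
    {"hand":-1,"tx":0,"ty":0,"tz":0,"wx":0,"wy":0,"wz":0},
    {"hand":-1,"tx":0,"ty":0,"tz":0,"wx":0,"wy":0,"wz":0},
  ],
)

```text
time: 3.08
tool_pos: [670.9, 155.2, 149.1]
tcp_rot: [3.138, -0.001, 1.572]
contact_force: [-0.2, -0.1, 0.3]
grip_width: 91.6
```

```bash
python3 - <<'E'
from plant import *; from h import *
snap("wrist","w3");o=get_obs();print(o['tool_pos'],plan(o,[669.5,155.3,99],np.pi/2))
m=mod("w3");R,p=tool(o)
print(proj(m,[[669.5,155.3,131.5],[669.5,155.3,69], p]))
E
```

```text
[671.12527042 154.96753062 149.28851196] (array([ 0.008, -0.046,  1.257]), array([ 0.045, -0.007,  0.011]))
[[319.07580248 296.87373611]
 [318.82290281 253.99105121]
 [318.40856314 318.32049601]]
```

View pics/w3.png

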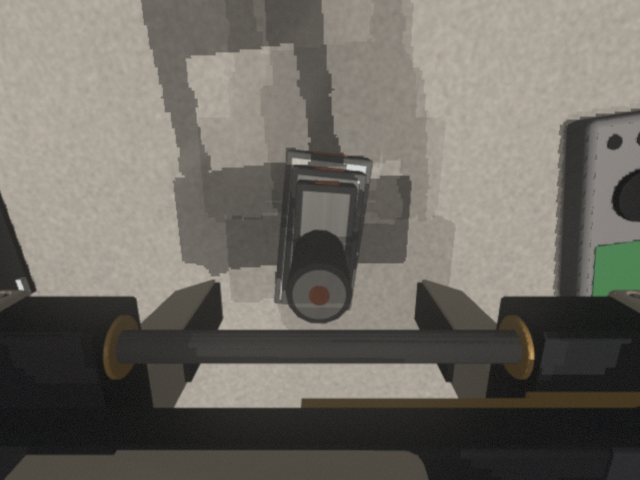

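>>> drive_tool(
  deltas=[
    {"hand":-1,"tx":0,"ty":-0.02,"tz":0.4,"wx":0,"wy":0,"wz":0},
    {"hand":-1,"tx":0,"ty":0,"tz":0.4,"wx":0,"wy":0,"wz":0},
    {"hand":-1,"tx":0,"ty":0,"tz":0.3,"wx":0,"wy":0,"wz":0},
    {"hand":-1,"tx":0,"ty":0,"tz":0.15,"wx":0,"wy":0,"wz":0},
    {"hand":-1,"tx":0,"ty":0,"tz":0,"wx":0,"wy":0,"wz":0},
    {"hand":-1,"tx":0,"ty":0,"tz":0,"wx":0,"wy":0,"wz":0},
    {"hand":0.2,"tx":0,"ty":0,"tz":0,"wx":0,"wy":0,"wz":0},
    {"hand":0.2,"tx":0,"ty":0,"tz":0,"wx":0,"wy":0,"wz":0},
    {"hand":0.2,"tx":0,"ty":0,"tz":0,"wx":0,"wy":0,"wz":0},
    {"hand":0.2,"tx":0,"ty":0,"tz":0,"wx":0,"wy":0,"wz":0},
    {"hand":0.2,"tx":0,"ty":0,"tz":0,"wx":0,"wy":0,"wz":0},
    {"hand":0.2,"tx":0,"ty":0,"tz":0,"wx":0,"wy":0,"wz":0},
  ],
)

```text
time: 4.13
tool_pos: [669.5, 154.4, 96.9]
tcp_rot: [3.141, -0.0, 1.571]
contact_force: [0.4, 0.7, 0.1]
grip_width: 56.2
```

>>> drive_tool(
  deltas=[
    {"hand":0.2,"tx":0,"ty":0,"tz":0,"wx":0,"wy":0,"wz":0},
    {"hand":0.2,"tx":0,"ty":0,"tz":0,"wx":0,"wy":0,"wz":0},
    {"hand":0.2,"tx":0,"ty":0,"tz":0,"wx":0,"wy":0,"wz":0},
    {"hand":0.24,"tx":0,"ty":0,"tz":0,"wx":0,"wy":0,"wz":0},
    {"hand":0.28,"tx":0,"ty":0,"tz":0,"wx":0,"wy":0,"wz":0},
    {"hand":0.32,"tx":0,"ty":0,"tz":0,"wx":0,"wy":0,"wz":0},
    {"hand":0.5,"tx":0,"ty":0,"tz":0,"wx":0,"wy":0,"wz":0},
    {"hand":1,"tx":0,"ty":0,"tz":0,"wx":0,"wy":0,"wz":0},
    {"hand":1,"tx":0,"ty":0,"tz":0,"wx":0,"wy":0,"wz":0},
    {"hand":1,"tx":0,"ty":0,"tz":0,"wx":0,"wy":0,"wz":0},
  ],
)

```text
time: 4.97
tool_pos: [669.5, 154.5, 96.8]
tcp_rot: [3.141, -0.0, 1.571]
contact_force: [0.0, 1.0, 0.3]
grip_width: 32.4
```

```bash
python3 - <<'E'
from plant import *; from h import *
o=get_obs();print(o['tool_pos'],o['tcp_rot'],o['contact_force'],o['grip_width'])
snap("wrist","w4")
E
```

```text
[669.51412088 154.53253709  96.76298628] [ 3.14147352e+00 -2.32616744e-04  1.57132661e+00] [0.0064849  1.04760331 0.34851892] 32.396104339563145
```

View pics/w4.png

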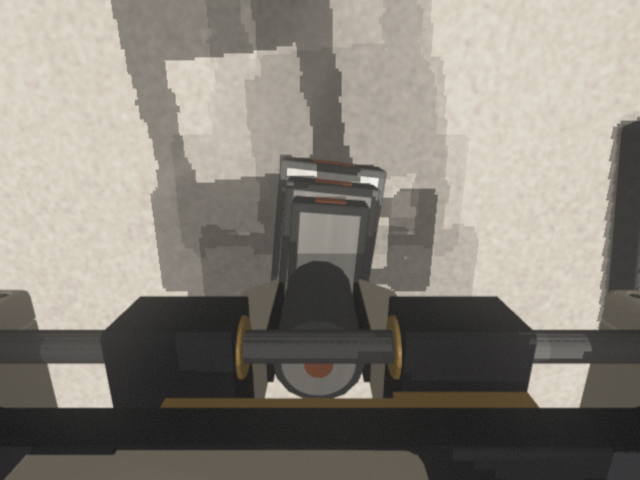

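>>> drive_tool(
  deltas=[
    {"hand":1,"tx":0,"ty":0,"tz":-0.1,"wx":0,"wy":0,"wz":0},
    {"hand":1,"tx":0,"ty":0,"tz":-0.2,"wx":0,"wy":0,"wz":0},
    {"hand":1,"tx":0,"ty":0,"tz":-0.4,"wx":0,"wy":0,"wz":0},
    {"hand":1,"tx":0,"ty":0,"tz":-0.5,"wx":0,"wy":0,"wz":0},
    {"hand":1,"tx":0,"ty":0,"tz":-0.5,"wx":0,"wy":0,"wz":0},
    {"hand":1,"tx":0.1,"ty":-0.2,"tz":-0.3,"wx":0,"wy":0,"wz":0},
    {"hand":1,"tx":0.25,"ty":-0.45,"tz":-0.1,"wx":0,"wy":0,"wz":0},
    {"hand":1,"tx":0.35,"ty":-0.6,"tz":0,"wx":0,"wy":0,"wz":0},
    {"hand":1,"tx":0.35,"ty":-0.6,"tz":0,"wx":0,"wy":0,"wz":0},
    {"hand":1,"tx":0.35,"ty":-0.6,"tz":0,"wx":0,"wy":0,"wz":0},
    {"hand":1,"tx":0.35,"ty":-0.6,"tz":0,"wx":0,"wy":0,"wz":0},
    {"hand":1,"tx":0.35,"ty":-0.6,"tz":0,"wx":0,"wy":0,"wz":0},
    {"hand":1,"tx":0.35,"ty":-0.6,"tz":0,"wx":0,"wy":0,"wz":0},
    {"hand":1,"tx":0.25,"ty":-0.5,"tz":0,"wx":0,"wy":0,"wz":0},
    {"hand":1,"tx":0.15,"ty":-0.3,"tz":0,"wx":0,"wy":0,"wz":0},
    {"hand":1,"tx":0.05,"ty":-0.15,"tz":0,"wx":0,"wy":0,"wz":0},
    {"hand":1,"tx":0,"ty":0,"tz":0,"wx":0,"wy":0,"wz":0},
    {"hand":1,"tx":0,"ty":0,"tz":0,"wx":0,"wy":0,"wz":0},
    {"hand":1,"tx":0,"ty":0,"tz":0,"wx":0,"wy":0,"wz":0},
  ],
)

```text
time: 6.6
tool_pos: [462.5, 269.8, 180.8]
tcp_rot: [3.141, -0.0, 1.57]
contact_force: [0.5, -0.6, -0.9]
grip_width: 32.7
```

```bash
python3 - <<'E'
from plant import *; from h import *
o=get_obs();print(o['tool_pos'],o['contact_force'],o['grip_width'],plan(o,[459.7,272.1,36]))
snap("wrist","w5")
snap("top","t5"); im=cv2.imread("pics/t5.png");cv2.imwrite("pics/t5c.png",cv2.resize(im[160:320,180:310],None,fx=3.7,fy=3.7,interpolation=cv2.INTER_CUBIC))
E
```

```text
[462.51988524 269.79714704 180.77252904] [ 0.45872717 -0.57000744 -0.89901236] 32.72964143550287 (array([ 0.058, -0.074,  3.619]), None)
```

View pics/w5.png

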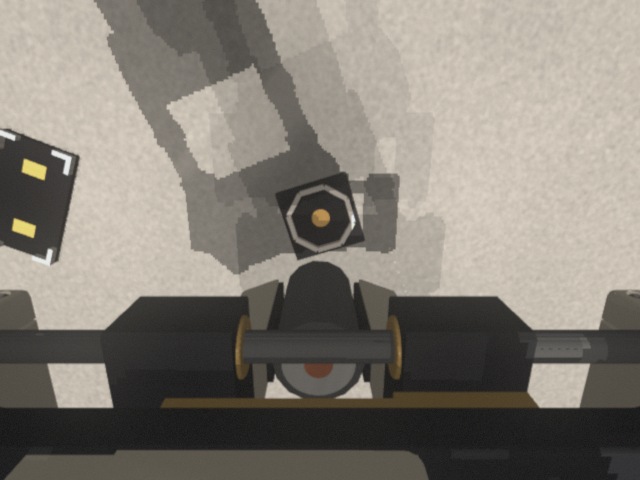

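View pics/t5c.png

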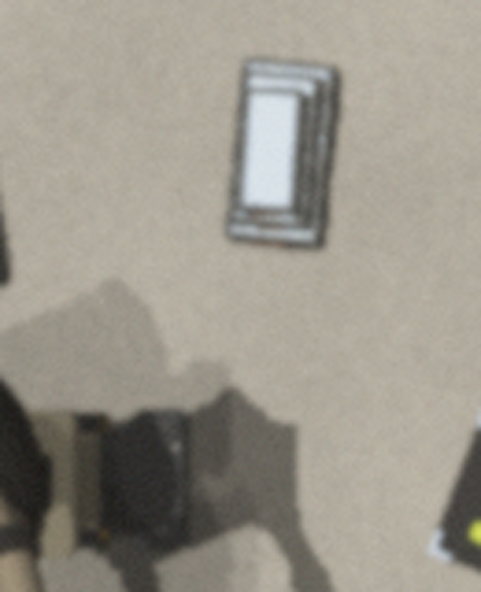

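>>> drive_tool(
  deltas=[
    {"hand":1,"tx":0.05,"ty":-0.07,"tz":0.2,"wx":0,"wy":0,"wz":0},
    {"hand":1,"tx":0,"ty":0,"tz":0.5,"wx":0,"wy":0,"wz":0},
    {"hand":1,"tx":0,"ty":0,"tz":0.6,"wx":0,"wy":0,"wz":0},
    {"hand":1,"tx":0,"ty":0,"tz":0.6,"wx":0,"wy":0,"wz":0},
    {"hand":1,"tx":0,"ty":0,"tz":0.6,"wx":0,"wy":0,"wz":0},
    {"hand":1,"tx":0,"ty":0,"tz":0.5,"wx":0,"wy":0,"wz":0},
    {"hand":1,"tx":0,"ty":0,"tz":0.3,"wx":0,"wy":0,"wz":0},
    {"hand":1,"tx":0,"ty":0,"tz":0.1,"wx":0,"wy":0,"wz":0},
    {"hand":1,"tx":0,"ty":0,"tz":0,"wx":0,"wy":0,"wz":0},
    {"hand":1,"tx":0,"ty":0,"tz":0,"wx":0,"wy":0,"wz":0},
  ],
)

```text
time: 7.53
tool_pos: [459.0, 272.4, 44.9]
tcp_rot: [3.141, -0.0, 1.571]
contact_force: [-0.5, -1.0, -1.6]
grip_width: 32.6
```

```bash
python3 - <<'E'
from plant import *; from h import *
snap("wrist","w6");o=get_obs();print(o['tool_pos'],o['contact_force'],o['grip_width'],plan(o,[459.7,272.1,34]))
m=mod("w6"); print(proj(m,[[459.7,272.1,6]]))
snap("scene","s6"); im=cv2.imread("pics/s6.png");cv2.imwrite("pics/s6c.png",cv2.resize(im[120:260,350:480],None,fx=4,fy=4,interpolation=cv2.INTER_CUBIC))
E
```

```text
[459.28106116 272.50211502  45.40322326] [-0.41075251 -0.17599489 -1.78308394] 32.4950487265875 (array([-0.01 ,  0.01 ,  0.285]), None)
[[318.264861   283.23660697]]
```

View pics/w6.png

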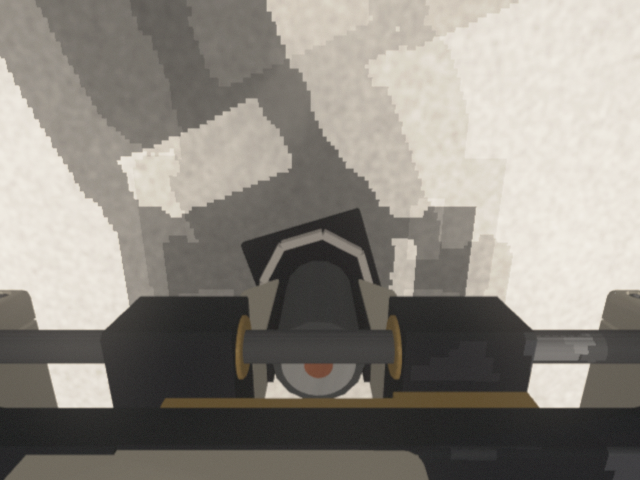

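View pics/s6c.png

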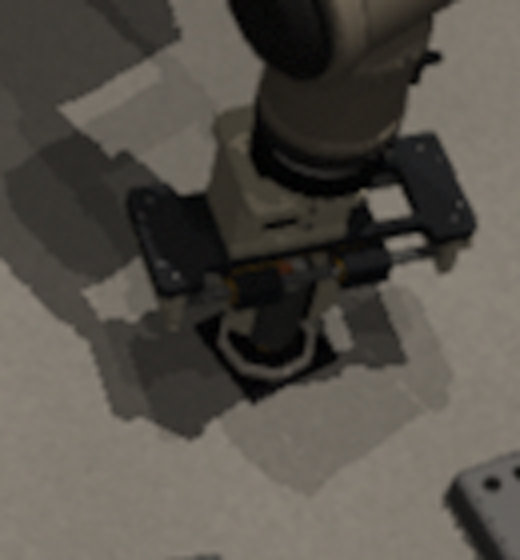

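>>> drive_tool(
  deltas=[
    {"hand":1,"tx":0,"ty":0,"tz":0.1,"wx":0,"wy":0,"wz":0},
    {"hand":1,"tx":0,"ty":0,"tz":0.06,"wx":0,"wy":0,"wz":0},
    {"hand":1,"tx":0,"ty":0,"tz":0.03,"wx":0,"wy":0,"wz":0},
    {"hand":1,"tx":0,"ty":0,"tz":0,"wx":0,"wy":0,"wz":0},
    {"hand":1,"tx":0,"ty":0,"tz":0,"wx":0,"wy":0,"wz":0},
  ],
)

```text
time: 8.05
tool_pos: [458.6, 272.3, 37.1]
tcp_rot: [-3.142, -0.0, 1.571]
contact_force: [-0.6, -0.1, -1.6]
grip_width: 32.2
```

>>> drive_tool(
  deltas=[
    {"hand":1,"tx":0,"ty":0,"tz":0.03,"wx":0,"wy":0,"wz":0},
    {"hand":1,"tx":0,"ty":0,"tz":0,"wx":0,"wy":0,"wz":0},
    {"hand":1,"tx":0,"ty":0,"tz":0,"wx":0,"wy":0,"wz":0},
  ],
)

```text
time: 8.3
tool_pos: [458.6, 272.3, 35.9]
tcp_rot: [-3.142, -0.0, 1.571]
contact_force: [0.5, 0.1, -1.7]
grip_width: 32.6
```

>>> drive_tool(
  deltas=[
    {"hand":1,"tx":0,"ty":0,"tz":0.03,"wx":0,"wy":0,"wz":0},
    {"hand":1,"tx":0,"ty":0,"tz":0,"wx":0,"wy":0,"wz":0},
    {"hand":1,"tx":0,"ty":0,"tz":0,"wx":0,"wy":0,"wz":0},
  ],
)

```text
time: 8.55
tool_pos: [458.6, 272.3, 34.6]
tcp_rot: [-3.141, -0.0, 1.571]
contact_force: [-0.4, 0.2, -2.2]
grip_width: 32.9
```

>>> drive_tool(
  deltas=[
    {"hand":1,"tx":0,"ty":0,"tz":0.02,"wx":0,"wy":0,"wz":0},
    {"hand":1,"tx":0,"ty":0,"tz":0,"wx":0,"wy":0,"wz":0},
    {"hand":1,"tx":0,"ty":0,"tz":0,"wx":0,"wy":0,"wz":0},
  ],
)

```text
time: 8.8
tool_pos: [458.6, 272.3, 33.9]
tcp_rot: [-3.141, -0.0, 1.571]
contact_force: [0.9, -0.1, -1.8]
grip_width: 32.6
```

>>> drive_tool(
  deltas=[
    {"hand":1,"tx":0,"ty":0,"tz":0.02,"wx":0,"wy":0,"wz":0},
    {"hand":1,"tx":0,"ty":0,"tz":0,"wx":0,"wy":0,"wz":0},
    {"hand":1,"tx":0,"ty":0,"tz":0,"wx":0,"wy":0,"wz":0},
  ],
)

```text
time: 9.05
tool_pos: [458.7, 272.4, 33.7]
tcp_rot: [3.141, -0.0, 1.571]
contact_force: [-1.0, -1.4, 6.6]
grip_width: 32.5
```

>>> drive_tool(
  deltas=[
    {"hand":0.25,"tx":0,"ty":0,"tz":0,"wx":0,"wy":0,"wz":0},
    {"hand":0.2,"tx":0,"ty":0,"tz":0,"wx":0,"wy":0,"wz":0},
    {"hand":0,"tx":0,"ty":0,"tz":0,"wx":0,"wy":0,"wz":0},
    {"hand":-0.4,"tx":0,"ty":0,"tz":0,"wx":0,"wy":0,"wz":0},
    {"hand":-0.7,"tx":0,"ty":0,"tz":0,"wx":0,"wy":0,"wz":0},
    {"hand":-0.7,"tx":0,"ty":0,"tz":0,"wx":0,"wy":0,"wz":0},
    {"hand":-0.7,"tx":0,"ty":0,"tz":0,"wx":0,"wy":0,"wz":0},
    {"hand":-0.7,"tx":0,"ty":0,"tz":0,"wx":0,"wy":0,"wz":0},
    {"hand":-0.7,"tx":0,"ty":0,"tz":0,"wx":0,"wy":0,"wz":0},
    {"hand":-1,"tx":0,"ty":0,"tz":-0.2,"wx":0,"wy":0,"wz":0},
    {"hand":-1,"tx":0,"ty":0,"tz":-0.5,"wx":0,"wy":0,"wz":0},
    {"hand":-1,"tx":0,"ty":0,"tz":-0.7,"wx":0,"wy":0,"wz":0},
    {"hand":-1,"tx":0,"ty":0,"tz":-0.8,"wx":0,"wy":0,"wz":0},
    {"hand":-1,"tx":0,"ty":0,"tz":-0.8,"wx":0,"wy":0,"wz":0},
    {"hand":-1,"tx":0,"ty":0,"tz":-0.8,"wx":0,"wy":0,"wz":0},
    {"hand":-1,"tx":0,"ty":0,"tz":-0.8,"wx":0,"wy":0,"wz":0},
    {"hand":-1,"tx":0,"ty":0,"tz":-0.6,"wx":0,"wy":0,"wz":0},
    {"hand":-1,"tx":0,"ty":0,"tz":0,"wx":0,"wy":0,"wz":0},
  ],
)

```text
time: 10.55
tool_pos: [460.6, 273.2, 247.4]
tcp_rot: [3.132, -0.004, 1.571]
contact_force: [0.4, 0.4, 1.1]
grip_width: 91.8
```

```bash
python3 - <<'E'
from plant import *; from h import *
snap("wrist","w7");o=get_obs();print(o['tool_pos'],o['grip_width'],plan(o,[630,150,250]))
E
```

```text
[459.70042643 272.78113631 244.553223  ] 91.82124618949521 (array([-3.071,  4.257, -0.118]), None)
```

View pics/w7.png

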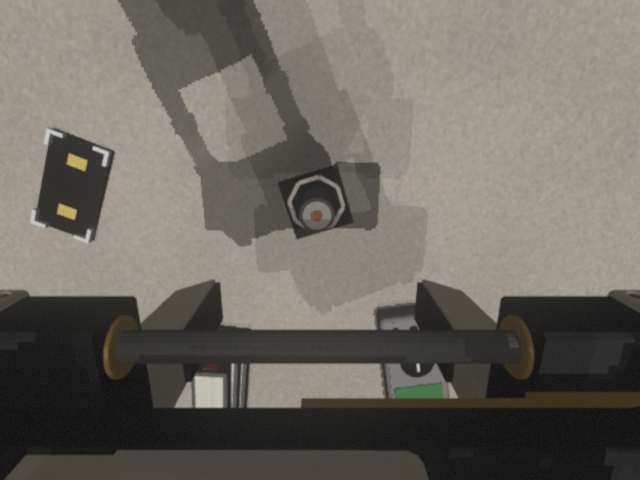

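>>> drive_tool(
  deltas=[
    {"hand":-1,"tx":-0.45,"ty":0.6,"tz":0,"wx":0,"wy":0,"wz":0},
    {"hand":-1,"tx":-0.5,"ty":0.7,"tz":0,"wx":0,"wy":0,"wz":0},
    {"hand":-1,"tx":-0.5,"ty":0.7,"tz":0,"wx":0,"wy":0,"wz":0},
    {"hand":-1,"tx":-0.5,"ty":0.7,"tz":0,"wx":0,"wy":0,"wz":0},
    {"hand":-1,"tx":-0.5,"ty":0.7,"tz":0,"wx":0,"wy":0,"wz":0},
    {"hand":-1,"tx":-0.5,"ty":0.7,"tz":0,"wx":0,"wy":0,"wz":0},
    {"hand":-1,"tx":-0.12,"ty":0.2,"tz":0,"wx":0,"wy":0,"wz":0},
    {"hand":-1,"tx":0,"ty":0,"tz":0,"wx":0,"wy":0,"wz":0},
    {"hand":-1,"tx":0,"ty":0,"tz":0,"wx":0,"wy":0,"wz":0},
  ],
)

```text
time: 11.35
tool_pos: [629.9, 149.7, 239.8]
tcp_rot: [-3.139, -0.0, 1.571]
contact_force: [-0.4, 0.0, -0.3]
grip_width: 92.1
```

```bash
python3 - <<'E'
from plant import *; from h import *
snap("wrist","w8");o=get_obs();print(o['tool_pos'],o['tcp_rot'])
im=cv2.imread("pics/w8.png");cv2.imwrite("pics/w8c.png",cv2.resize(im[150:290,260:400],None,fx=4.2,fy=4.2,interpolation=cv2.INTER_CUBIC))
E
```

```text
[629.49837982 150.36099542 240.37405813] [-3.13943435e+00 -3.65690886e-04  1.57173078e+00]
```

View pics/w8.png

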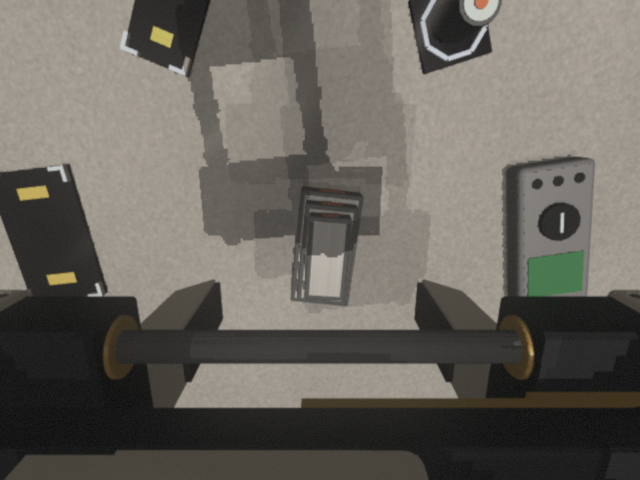

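View pics/w8c.png

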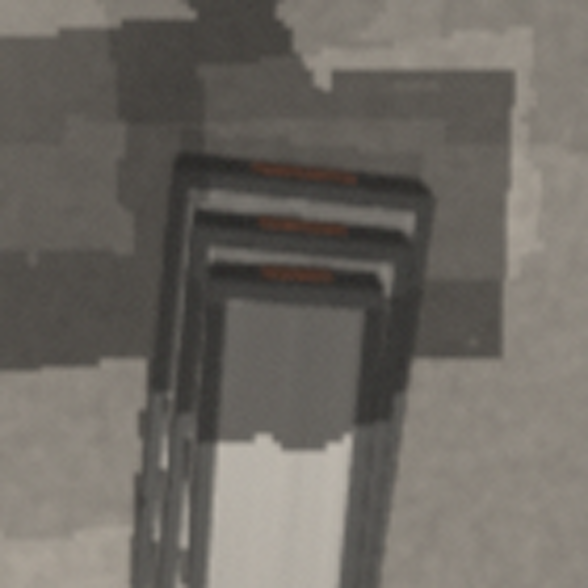

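>>> drive_tool(
  deltas=[
    {"hand":-1,"tx":0,"ty":0.5,"tz":0,"wx":0,"wy":0,"wz":0},
    {"hand":-1,"tx":0,"ty":0.6,"tz":0,"wx":0,"wy":0,"wz":0},
    {"hand":-1,"tx":0,"ty":0.2,"tz":0,"wx":0,"wy":0,"wz":0},
    {"hand":-1,"tx":0,"ty":0,"tz":0,"wx":0,"wy":0,"wz":0},
    {"hand":-1,"tx":0,"ty":0,"tz":0,"wx":0,"wy":0,"wz":0},
  ],
)

```text
time: 11.82
tool_pos: [681.5, 151.0, 240.9]
tcp_rot: [-3.14, -0.0, 1.573]
contact_force: [-0.9, -0.0, 0.4]
grip_width: 91.3
```

```bash
python3 - <<'E'
from plant import *; from h import *
snap("wrist","w9");o=get_obs();print(o['tool_pos'],o['tcp_rot'])
for n,r,c in (("w8",170,270),("w9",120,270)):
    im=cv2.imread(f"pics/{n}.png")[r:r+150,c:c+100];im=np.clip(im*1.5,0,255).astype(np.uint8);cv2.imwrite(f"pics/{n}d.png",cv2.resize(im,None,fx=4,fy=4,interpolation=cv2.INTER_CUBIC))
E
```

```text
[681.38120483 150.79005765 241.17353412] [-3.14060689e+00 -1.67076557e-04  1.57275889e+00]
```

View pics/w8d.png

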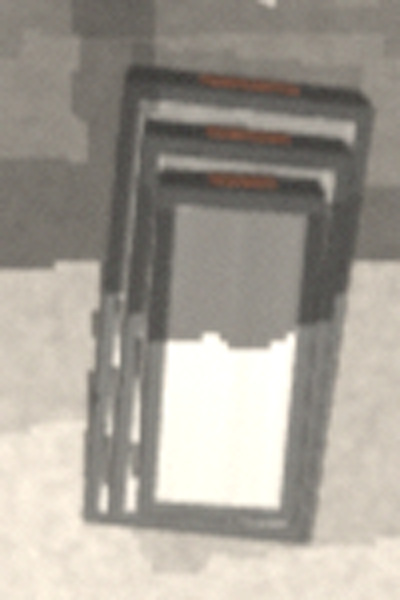

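View pics/w9d.png

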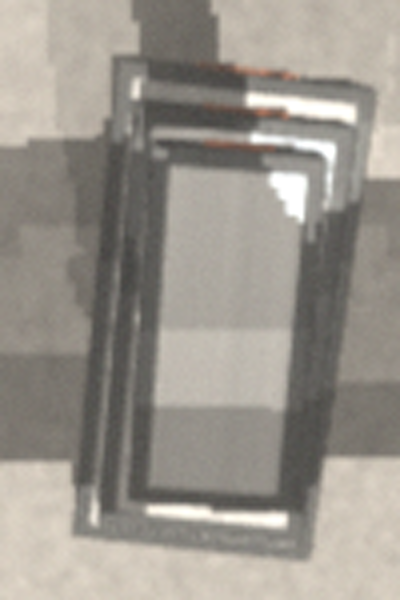

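```bash
cat >> h.py <<'E'
def rect(m,px,z):
    q=np.array([onz(m,u,z)[:2] for u in px]); c=q.mean(0)
    # px order TL,TR,BR,BL ; long axis TL->BL
    v=(q[3]-q[0]+q[2]-q[1])/2; w=(q[1]-q[0]+q[2]-q[3])/2
    print("c",c.round(1),"L",np.linalg.norm(v).round(1),"W",np.linalg.norm(w).round(1),"ang long",np.degrees(np.arctan2(v[1],v[0])).round(2),"ang wide-90",(np.degrees(np.arctan2(w[1],w[0]))-90).round(2))
E
python3 - <<'E'
from h import *
a=np.array([(175,205),(306,212),(278,510),(157,502)])/4+[270,170]
b=np.array([(168,163),(308,173),(279,495),(150,488)])/4+[270,120]
m8,m9=mod("w8"),mod("w9")
for u,v in zip(a,b): print(tri([m8,m9],[u,v]).round(1))
rect(m8,a,69);rect(m9,b,69)
l=np.array([(113,55),(375,88),(307,558),(74,533)])/4+[270,120]; rect(m9,l,27)
E
```

```text
[628.2 145.4  70.1]
[630.4 174.7  67.6]
[700.6 169.6  71.8]
[699.9 141.1  68.9]
c [665.1 157.6] L 71.8 W 28.7 ang long -3.75 ang wide-90 -3.61
c [665.  157.8] L 71.6 W 29.3 ang long -3.58 ang wide-90 -3.48
c [669.4 156.4] L 118.4 W 61.2 ang long -5.97 ang wide-90 -6.55
```

```bash
python3 - <<'E'
from plant import *; from h import *
o=get_obs();print(plan(o,[665,157.7,66],np.radians(86.4)))
o['tcp_rot']=[np.pi,0,np.radians(86.4)];print(plan(o,[665,157.7,66]))
E
```

```text
(array([ 0.173, -0.405,  4.38 ]), array([-0.011, -0.002,  0.742]))
(array([ 0.147, -0.42 ,  4.379]), None)
```

>>> drive_tool(
  deltas=[
    {"hand":-1,"tx":0,"ty":0,"tz":0,"wx":0,"wy":0,"wz":0.37},
    {"hand":-1,"tx":0,"ty":0,"tz":0,"wx":0,"wy":0,"wz":0.37},
    {"hand":-1,"tx":0.15,"ty":-0.42,"tz":0.4,"wx":0,"wy":0,"wz":0},
    {"hand":-1,"tx":0,"ty":0,"tz":0.7,"wx":0,"wy":0,"wz":0},
    {"hand":-1,"tx":0,"ty":0,"tz":0.8,"wx":0,"wy":0,"wz":0},
    {"hand":-1,"tx":0,"ty":0,"tz":0.7,"wx":0,"wy":0,"wz":0},
    {"hand":-1,"tx":0,"ty":0,"tz":0.6,"wx":0,"wy":0,"wz":0},
    {"hand":-1,"tx":0,"ty":0,"tz":0.4,"wx":0,"wy":0,"wz":0},
    {"hand":-1,"tx":0,"ty":0,"tz":0.2,"wx":0,"wy":0,"wz":0},
    {"hand":-0.5,"tx":0,"ty":0,"tz":0.1,"wx":0,"wy":0,"wz":0},
    {"hand":-0.2,"tx":0,"ty":0,"tz":0,"wx":0,"wy":0,"wz":0},
    {"hand":-0.2,"tx":0,"ty":0,"tz":0,"wx":0,"wy":0,"wz":0},
    {"hand":-0.2,"tx":0,"ty":0,"tz":0,"wx":0,"wy":0,"wz":0},
    {"hand":-0.2,"tx":0,"ty":0,"tz":0,"wx":0,"wy":0,"wz":0},
    {"hand":-0.2,"tx":0,"ty":0,"tz":0,"wx":0,"wy":0,"wz":0},
  ],
)

```text
time: 13.12
tool_pos: [666.7, 156.7, 86.1]
tcp_rot: [3.14, -0.0, 1.507]
contact_force: [-0.4, 0.7, -0.8]
grip_width: 57.7
```

```bash
python3 - <<'E'
from plant import *; from h import *
snap("wrist","w10");o=get_obs();print(o['tool_pos'],o['grip_width'],plan(o,[665,157.7,66],np.radians(86.4)))
E
```

```text
[666.60855363 156.72169586  85.86057256] 56.03246664377649 (array([ 0.022, -0.042,  0.496]), array([ 0.013, -0.004, -0.015]))
```

View pics/w10.png

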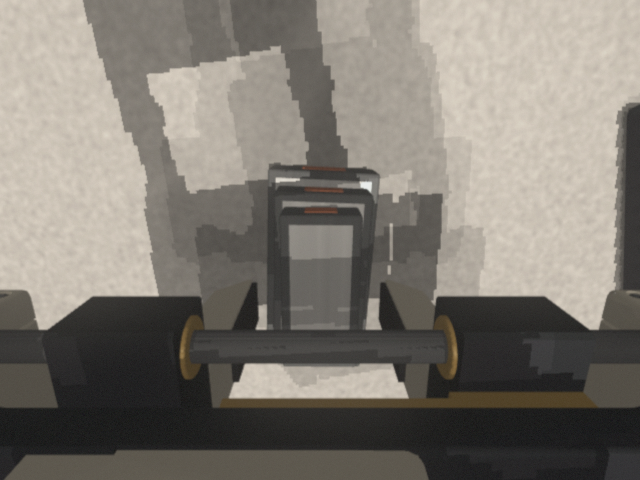

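>>> drive_tool(
  deltas=[
    {"hand":-0.2,"tx":0.02,"ty":-0.04,"tz":0.2,"wx":0,"wy":0,"wz":0},
    {"hand":-0.2,"tx":0,"ty":0,"tz":0.2,"wx":0,"wy":0,"wz":0},
    {"hand":-0.2,"tx":0,"ty":0,"tz":0.09,"wx":0,"wy":0,"wz":0},
    {"hand":-0.2,"tx":0,"ty":0,"tz":0,"wx":0,"wy":0,"wz":0},
    {"hand":-0.2,"tx":0,"ty":0,"tz":0,"wx":0,"wy":0,"wz":0},
    {"hand":-0.2,"tx":0,"ty":0,"tz":0,"wx":0,"wy":0,"wz":0},
  ],
)

```text
time: 13.67
tool_pos: [664.9, 157.6, 65.5]
tcp_rot: [3.142, -0.0, 1.507]
contact_force: [0.5, 0.1, -0.4]
grip_width: 54.7
```

>>> drive_tool(
  deltas=[
    {"hand":0,"tx":0,"ty":0,"tz":0,"wx":0,"wy":0,"wz":0},
    {"hand":0.05,"tx":0,"ty":0,"tz":0,"wx":0,"wy":0,"wz":0},
    {"hand":0.1,"tx":0,"ty":0,"tz":0,"wx":0,"wy":0,"wz":0},
    {"hand":0.15,"tx":0,"ty":0,"tz":0,"wx":0,"wy":0,"wz":0},
    {"hand":0.2,"tx":0,"ty":0,"tz":0,"wx":0,"wy":0,"wz":0},
    {"hand":0.5,"tx":0,"ty":0,"tz":0,"wx":0,"wy":0,"wz":0},
    {"hand":1,"tx":0,"ty":0,"tz":0,"wx":0,"wy":0,"wz":0},
    {"hand":1,"tx":0,"ty":0,"tz":0,"wx":0,"wy":0,"wz":0},
    {"hand":1,"tx":0,"ty":0,"tz":0,"wx":0,"wy":0,"wz":0},
    {"hand":1,"tx":0,"ty":0,"tz":0,"wx":0,"wy":0,"wz":0},
  ],
)

```text
time: 14.5
tool_pos: [664.8, 157.6, 65.7]
tcp_rot: [3.141, -0.0, 1.507]
contact_force: [-0.5, 0.3, 2.6]
grip_width: 38.0
```

>>> drive_tool(
  deltas=[
    {"hand":1,"tx":0,"ty":0,"tz":-0.1,"wx":0,"wy":0,"wz":0},
    {"hand":1,"tx":0,"ty":0,"tz":-0.2,"wx":0,"wy":0,"wz":0},
    {"hand":1,"tx":0,"ty":0,"tz":-0.4,"wx":0,"wy":0,"wz":0},
    {"hand":1,"tx":0,"ty":0,"tz":-0.6,"wx":0,"wy":0,"wz":0},
    {"hand":1,"tx":0,"ty":0,"tz":-0.6,"wx":0,"wy":0,"wz":0},
    {"hand":1,"tx":0,"ty":0,"tz":-0.4,"wx":0,"wy":0,"wz":0},
    {"hand":1,"tx":0,"ty":0,"tz":-0.1,"wx":0,"wy":0,"wz":0},
    {"hand":1,"tx":0,"ty":0,"tz":0,"wx":0,"wy":0,"wz":0},
  ],
)

```text
time: 15.17
tool_pos: [665.4, 157.7, 163.3]
tcp_rot: [3.138, -0.001, 1.507]
contact_force: [1.1, -0.1, -1.5]
grip_width: 38.0
```

```bash
python3 - <<'E'
from plant import *; from h import *
o=get_obs();print(o['tool_pos'],o['grip_width'],o['contact_force'])
snap("wrist","w11")
im=cv2.imread("pics/w7.png");cv2.imwrite("pics/w7c.png",cv2.resize(im[115:255,20:130],None,fx=5,fy=5,interpolation=cv2.INTER_CUBIC)[:600*2])
im=cv2.imread("pics/w1.png");cv2.imwrite("pics/w1e.png",cv2.resize(im[170:290,60:160],None,fx=5,fy=5,interpolation=cv2.INTER_CUBIC))
E
```

```text
[665.41499339 157.66173449 163.34616774] 37.98012272555023 [ 1.10525035 -0.1140493  -1.47126971]
```

View pics/w11.png

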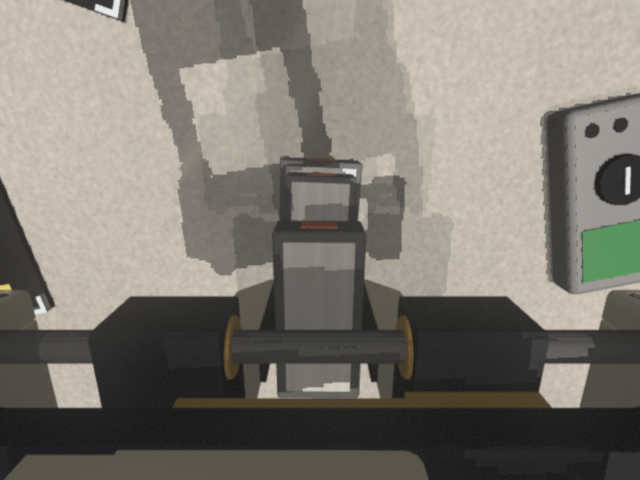

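View pics/w7c.png

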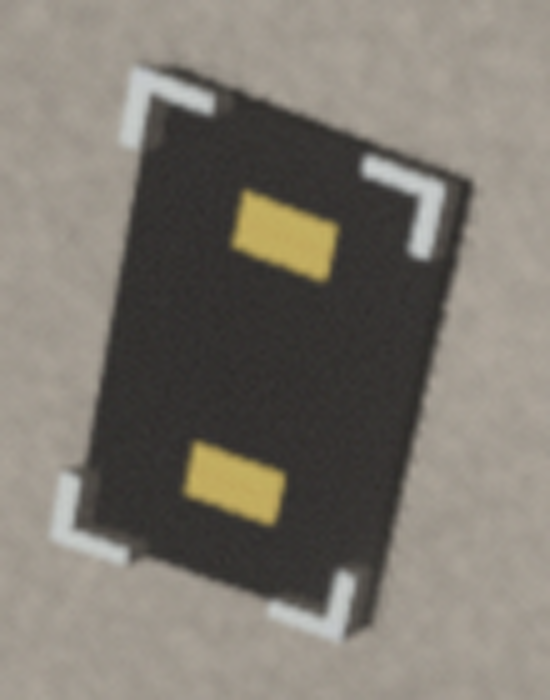

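View pics/w1e.png

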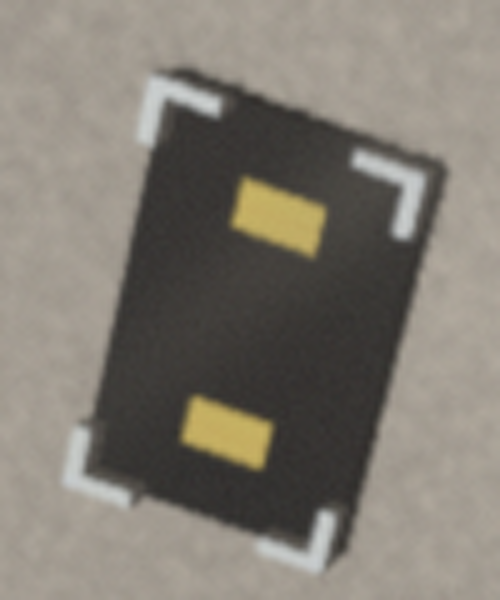

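```bash
python3 - <<'E'
from plant import *; from h import *
m7,m1=mod("w7"),mod("w1")
a=[np.array(x)/5+[20,115] for x in ((285,236),(235.5,482.5))]
b=[np.array(x)/5+[60,170] for x in ((279,218),(227.5,433))]
for m,q in ((m7,a),(m1,b)):
    p,r=[onz(m,u,6) for u in q]; print(((p+r)/2).round(1),np.degrees(np.arctan2(*(r-p)[[1,0]])))
for u,v in zip(a,b): print(tri([m7,m1],[u,v]).round(1))
c=np.array([(135,65),(445,183),(343,640),(52,538)])/5+[20,115]; rect(m7,c,12)
c=np.array([(155,75),(424,172),(322,572),(65,485)])/5+[60,170]; rect(m1,c,12)
c=np.array([(155,75),(424,172),(322,572),(65,485)])/5+[60,170]
t=camera_model("top"); im=cv2.imread("pics/t5.png");cv2.imwrite("pics/t5s.png",cv2.resize(im[260:325,290:345],None,fx=8,fy=8,interpolation=cv2.INTER_CUBIC))
E
```

```text
[443.   16.2   6. ] -21.63608862511807
[443.3  16.2   6. ] -21.743227663503447
[417.   27.5   7.7]
[468.6   7.    7.7]
c [442.9  16.6] L 103.4 W 61.5 ang long -21.69 ang wide-90 -21.6
c [442.9  16.8] L 103.6 W 60.6 ang long -21.72 ang wide-90 -21.37
```

View pics/t5s.png

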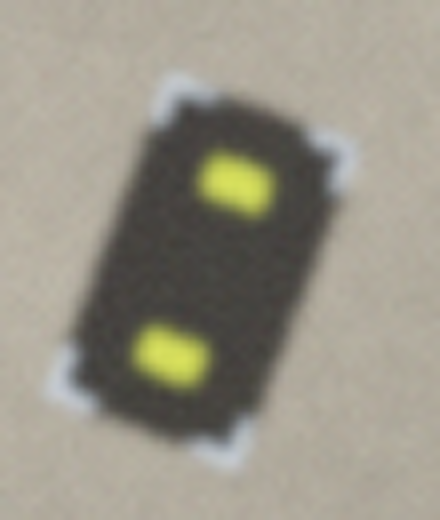

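```bash
python3 - <<'E'
from plant import *; from h import *
o=get_obs();print(plan(o,[443.5,16.2,120],np.radians(68.3)))
E
```

```text
(array([-3.881, -5.292,  1.037]), array([ 3.000e-03, -1.000e-03,  3.606e+00]))
```

>>> drive_tool(
  deltas=[
    {"hand":1,"tx":-0.2,"ty":-0.25,"tz":0,"wx":0,"wy":0,"wz":0},
    {"hand":1,"tx":-0.4,"ty":-0.55,"tz":0,"wx":0,"wy":0,"wz":0},
    {"hand":1,"tx":-0.5,"ty":-0.7,"tz":0,"wx":0,"wy":0,"wz":0},
    {"hand":1,"tx":-0.5,"ty":-0.7,"tz":0,"wx":0,"wy":0,"wz":0},
    {"hand":1,"tx":-0.5,"ty":-0.7,"tz":0,"wx":0,"wy":0,"wz":0},
    {"hand":1,"tx":-0.5,"ty":-0.7,"tz":0.1,"wx":0,"wy":0,"wz":0},
    {"hand":1,"tx":-0.5,"ty":-0.7,"tz":0.2,"wx":0,"wy":0,"wz":0},
    {"hand":1,"tx":-0.4,"ty":-0.5,"tz":0.2,"wx":0,"wy":0,"wz":0},
    {"hand":1,"tx":-0.25,"ty":-0.35,"tz":0.2,"wx":0,"wy":0,"wz":0},
    {"hand":1,"tx":-0.13,"ty":-0.14,"tz":0.2,"wx":0,"wy":0,"wz":0.3},
    {"hand":1,"tx":0,"ty":0,"tz":0.14,"wx":0,"wy":0,"wz":0.6},
    {"hand":1,"tx":0,"ty":0,"tz":0,"wx":0,"wy":0,"wz":0.8},
    {"hand":1,"tx":0,"ty":0,"tz":0,"wx":0,"wy":0,"wz":0.8},
    {"hand":1,"tx":0,"ty":0,"tz":0,"wx":0,"wy":0,"wz":0.7},
    {"hand":1,"tx":0,"ty":0,"tz":0,"wx":0,"wy":0,"wz":0.4},
    {"hand":1,"tx":0,"ty":0,"tz":0,"wx":0,"wy":0,"wz":0},
    {"hand":1,"tx":0,"ty":0,"tz":0,"wx":0,"wy":0,"wz":0},
    {"hand":1,"tx":0,"ty":0,"tz":0,"wx":0,"wy":0,"wz":0},
  ],
)

```text
time: 16.72
tool_pos: [443.2, 16.3, 119.3]
tcp_rot: [-3.14, 0.0, 1.194]
contact_force: [-0.6, -0.3, -0.8]
grip_width: 38.0
```

```bash
python3 - <<'E'
from plant import *; from h import *
o=get_obs();print(o['tool_pos'],o['grip_width'],o['contact_force'],plan(o,[443.5,16.2,23],np.radians(68.3)))
snap("wrist","w12")
E
```

```text
[443.1699066   16.32425324 119.30978756] 37.961766319200514 [-0.60732281 -0.25255597 -0.83979196] (array([1.000e-03, 1.200e-02, 2.408e+00]), array([-0.016,  0.003,  0.019]))
```

View pics/w12.png

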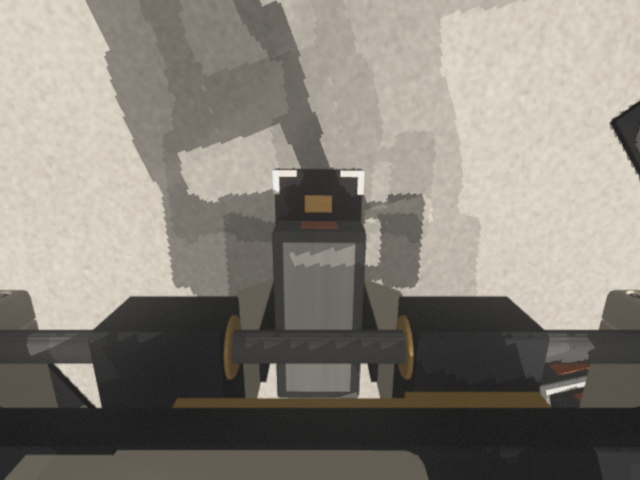

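>>> drive_tool(
  deltas=[
    {"hand":1,"tx":0,"ty":0,"tz":0.2,"wx":0,"wy":0,"wz":0},
    {"hand":1,"tx":0,"ty":0,"tz":0.4,"wx":0,"wy":0,"wz":0},
    {"hand":1,"tx":0,"ty":0,"tz":0.5,"wx":0,"wy":0,"wz":0},
    {"hand":1,"tx":0,"ty":0,"tz":0.5,"wx":0,"wy":0,"wz":0},
    {"hand":1,"tx":0,"ty":0,"tz":0.35,"wx":0,"wy":0,"wz":0},
    {"hand":1,"tx":0,"ty":0,"tz":0.2,"wx":0,"wy":0,"wz":0},
    {"hand":1,"tx":0,"ty":0,"tz":0.1,"wx":0,"wy":0,"wz":0},
    {"hand":1,"tx":0,"ty":0,"tz":0,"wx":0,"wy":0,"wz":0},
    {"hand":1,"tx":0,"ty":0,"tz":0,"wx":0,"wy":0,"wz":0},
    {"hand":1,"tx":0,"ty":0,"tz":0,"wx":0,"wy":0,"wz":0},
  ],
)

```text
time: 17.6
tool_pos: [444.2, 16.2, 30.6]
tcp_rot: [3.14, -0.0, 1.193]
contact_force: [0.3, 0.4, -0.5]
grip_width: 37.5
```

```bash
python3 - <<'E'
from plant import *; from h import *
o=get_obs();print(o['tool_pos'],o['grip_width'],o['contact_force'],plan(o,[443.5,16.2,23],np.radians(68.3)))
snap("wrist","w13");snap("scene","s13"); im=cv2.imread("pics/s13.png");cv2.imwrite("pics/s13c.png",cv2.resize(im[160:260,260:370],None,fx=5,fy=5,interpolation=cv2.INTER_CUBIC))
E
```

```text
[444.2444741   16.20121886  30.5595289 ] 37.47511121638203 [ 0.30644074  0.41348119 -0.53920218] (array([-0.007, -0.018,  0.189]), array([ 0.017, -0.005,  0.007]))
```

View pics/w13.png

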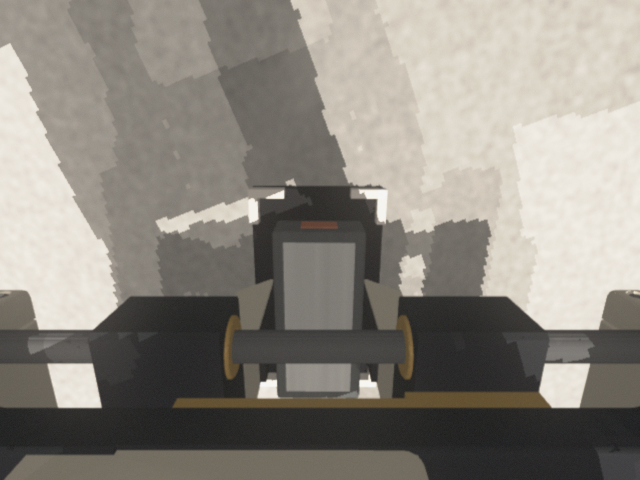

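View pics/s13c.png

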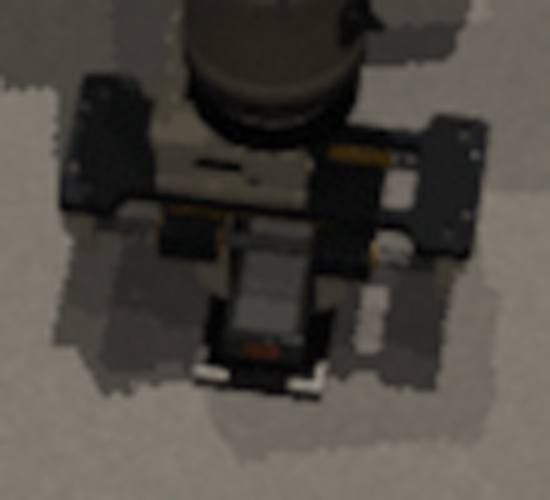

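>>> drive_tool(
  deltas=[
    {"hand":1,"tx":0,"ty":0,"tz":0.08,"wx":0,"wy":0,"wz":0},
    {"hand":1,"tx":0,"ty":0,"tz":0.06,"wx":0,"wy":0,"wz":0},
    {"hand":1,"tx":0,"ty":0,"tz":0,"wx":0,"wy":0,"wz":0},
    {"hand":1,"tx":0,"ty":0,"tz":0,"wx":0,"wy":0,"wz":0},
  ],
)

```text
time: 18.03
tool_pos: [443.5, 16.3, 24.2]
tcp_rot: [-3.141, -0.0, 1.193]
contact_force: [0.6, -0.8, -1.7]
grip_width: 38.1
```

>>> drive_tool(
  deltas=[
    {"hand":1,"tx":0,"ty":0,"tz":0.02,"wx":0,"wy":0,"wz":0},
    {"hand":1,"tx":0,"ty":0,"tz":0,"wx":0,"wy":0,"wz":0},
    {"hand":1,"tx":0,"ty":0,"tz":0,"wx":0,"wy":0,"wz":0},
  ],
)

```text
time: 18.28
tool_pos: [443.7, 16.3, 23.5]
tcp_rot: [-3.142, -0.0, 1.193]
contact_force: [0.6, -0.3, -0.8]
grip_width: 37.5
```

>>> drive_tool(
  deltas=[
    {"hand":1,"tx":0,"ty":0,"tz":0.02,"wx":0,"wy":0,"wz":0},
    {"hand":1,"tx":0,"ty":0,"tz":0,"wx":0,"wy":0,"wz":0},
    {"hand":1,"tx":0,"ty":0,"tz":0,"wx":0,"wy":0,"wz":0},
  ],
)

```text
time: 18.53
tool_pos: [443.7, 16.3, 22.7]
tcp_rot: [-3.142, -0.0, 1.193]
contact_force: [0.4, 0.1, -1.3]
grip_width: 37.8
```

>>> drive_tool(
  deltas=[
    {"hand":1,"tx":0,"ty":0,"tz":0.02,"wx":0,"wy":0,"wz":0},
    {"hand":1,"tx":0,"ty":0,"tz":0,"wx":0,"wy":0,"wz":0},
    {"hand":1,"tx":0,"ty":0,"tz":0,"wx":0,"wy":0,"wz":0},
  ],
)

```text
time: 18.78
tool_pos: [443.7, 16.3, 22.6]
tcp_rot: [3.141, -0.0, 1.193]
contact_force: [-2.0, 1.0, 9.0]
grip_width: 37.4
```

>>> drive_tool(
  deltas=[
    {"hand":0.1,"tx":0,"ty":0,"tz":0,"wx":0,"wy":0,"wz":0},
    {"hand":0.0,"tx":0,"ty":0,"tz":0,"wx":0,"wy":0,"wz":0},
    {"hand":-0.3,"tx":0,"ty":0,"tz":0,"wx":0,"wy":0,"wz":0},
    {"hand":-0.3,"tx":0,"ty":0,"tz":0,"wx":0,"wy":0,"wz":0},
    {"hand":-0.3,"tx":0,"ty":0,"tz":0,"wx":0,"wy":0,"wz":0},
    {"hand":-0.3,"tx":0,"ty":0,"tz":0,"wx":0,"wy":0,"wz":0},
    {"hand":-1,"tx":0,"ty":0,"tz":-0.2,"wx":0,"wy":0,"wz":0},
    {"hand":-1,"tx":0,"ty":0,"tz":-0.5,"wx":0,"wy":0,"wz":0},
    {"hand":-1,"tx":0,"ty":0,"tz":-0.8,"wx":0,"wy":0,"wz":0},
    {"hand":-1,"tx":0,"ty":0,"tz":-0.8,"wx":0,"wy":0,"wz":0},
    {"hand":-1,"tx":0,"ty":0,"tz":-0.8,"wx":0,"wy":0,"wz":0},
    {"hand":-1,"tx":0,"ty":0,"tz":-0.8,"wx":0,"wy":0,"wz":0},
    {"hand":-1,"tx":0,"ty":0,"tz":-0.6,"wx":0,"wy":0,"wz":0},
    {"hand":-1,"tx":0,"ty":0,"tz":-0.3,"wx":0,"wy":0,"wz":0},
    {"hand":-1,"tx":0,"ty":0,"tz":0,"wx":0,"wy":0,"wz":0},
  ],
)

```text
time: 20.03
tool_pos: [445.0, 16.1, 217.3]
tcp_rot: [3.135, -0.002, 1.193]
contact_force: [-0.8, -0.3, 0.6]
grip_width: 91.8
```

```bash
python3 - <<'E'
from plant import *; from h import *
o=get_obs();print(o['tool_pos'],o['grip_width'],o['contact_force'],plan(o,[680,157,220],np.radians(84)))
snap("wrist","w14")
E
```

```text
[445.01120822  16.11235908 217.2972295 ] 91.78371955309609 [-0.79739826 -0.32126262  0.64800937] (array([ 5.442,  4.16 , -0.032]), array([ 0.075, -0.009, -3.133]))
```

View pics/w14.png

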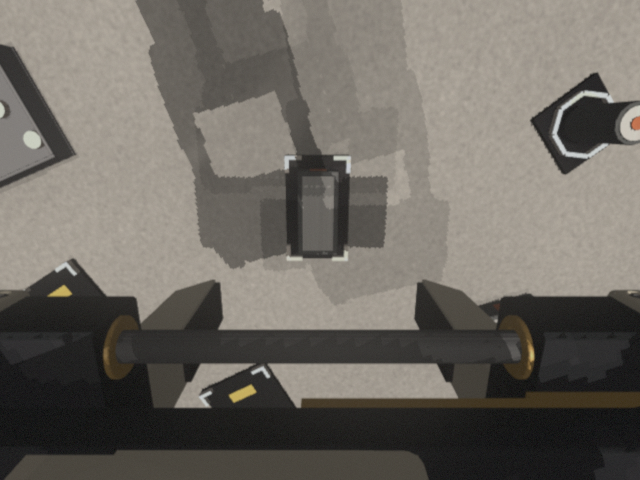

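```bash
python3 - <<'E'
from plant import *; from h import *
o=get_obs();print(plan(o,[440,-255,240]))
o['tool_pos']=[440,-255,240];print(plan(o,[640,-145,240]))
E
```

```text
(array([-6.338,  2.41 , -0.615]), None)
(array([4.402, 3.631, 0.016]), None)
```

>>> drive_tool(
  deltas=[
    {"hand":-1,"tx":-0.6,"ty":0.24,"tz":-0.1,"wx":0,"wy":0,"wz":0},
    {"hand":-1,"tx":-0.75,"ty":0.28,"tz":-0.1,"wx":0,"wy":0,"wz":0},
    {"hand":-1,"tx":-0.75,"ty":0.28,"tz":-0.1,"wx":0,"wy":0,"wz":0},
    {"hand":-1,"tx":-0.75,"ty":0.28,"tz":-0.1,"wx":0,"wy":0,"wz":0},
    {"hand":-1,"tx":-0.75,"ty":0.28,"tz":-0.1,"wx":0,"wy":0,"wz":0},
    {"hand":-1,"tx":-0.75,"ty":0.28,"tz":-0.1,"wx":0,"wy":0,"wz":0},
    {"hand":-1,"tx":-0.75,"ty":0.28,"tz":0,"wx":0,"wy":0,"wz":0},
    {"hand":-1,"tx":-0.75,"ty":0.28,"tz":0,"wx":0,"wy":0,"wz":0},
    {"hand":-1,"tx":-0.45,"ty":0.2,"tz":0,"wx":0,"wy":0,"wz":0},
    {"hand":-1,"tx":0,"ty":0,"tz":0,"wx":0,"wy":0,"wz":0},
    {"hand":-1,"tx":0,"ty":0,"tz":0,"wx":0,"wy":0,"wz":0},
  ],
)

```text
time: 21.0
tool_pos: [439.0, -253.6, 236.1]
tcp_rot: [-3.138, -0.001, 1.19]
contact_force: [-0.3, 0.0, 0.6]
grip_width: 92.0
```

```bash
python3 - <<'E'
from plant import *; from h import *
snap("wrist","w15");o=get_obs();print(o['tool_pos'],plan(o,[640,-145,240]))
E
```

```text
[ 439.14385969 -252.73653216  236.48308537] (array([ 4.36 ,  3.668, -0.093]), None)
```

View pics/w15.png

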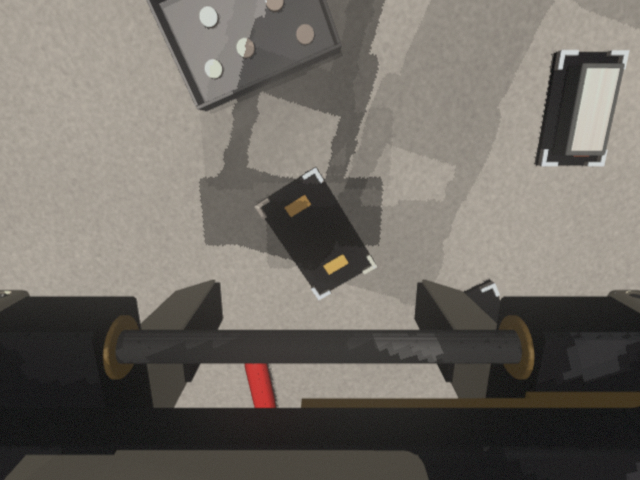

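>>> drive_tool(
  deltas=[
    {"hand":-1,"tx":0.5,"ty":0.4,"tz":0,"wx":0,"wy":0,"wz":0},
    {"hand":-1,"tx":0.65,"ty":0.55,"tz":0,"wx":0,"wy":0,"wz":0},
    {"hand":-1,"tx":0.65,"ty":0.55,"tz":0,"wx":0,"wy":0,"wz":0},
    {"hand":-1,"tx":0.65,"ty":0.55,"tz":0,"wx":0,"wy":0,"wz":0},
    {"hand":-1,"tx":0.65,"ty":0.55,"tz":0,"wx":0,"wy":0,"wz":0},
    {"hand":-1,"tx":0.65,"ty":0.55,"tz":0,"wx":0,"wy":0,"wz":0},
    {"hand":-1,"tx":0.6,"ty":0.5,"tz":0,"wx":0,"wy":0,"wz":0},
    {"hand":-1,"tx":0,"ty":0,"tz":0,"wx":0,"wy":0,"wz":0},
    {"hand":-1,"tx":0,"ty":0,"tz":0,"wx":0,"wy":0,"wz":0},
  ],
)

```text
time: 21.8
tool_pos: [640.1, -142.7, 236.4]
tcp_rot: [-3.139, -0.0, 1.197]
contact_force: [-0.5, -0.1, -0.5]
grip_width: 91.7
```

```bash
python3 - <<'E'
from plant import *; from h import *
snap("wrist","w16");o=get_obs();print(o['tool_pos'],plan(o,[685,157,220],np.radians(84)))
im=cv2.imread("pics/w15.png");cv2.imwrite("pics/w15c.png",cv2.resize(im[160:305,245:385],None,fx=4.1,fy=4.1,interpolation=cv2.INTER_CUBIC))
im=cv2.imread("pics/w8.png")
E
```

```text
[ 639.33949034 -143.82608802  236.89797633] (array([ 7.415, -1.697,  0.425]), array([-2.600e-02, -1.000e-03, -3.105e+00]))
```

View pics/w16.png

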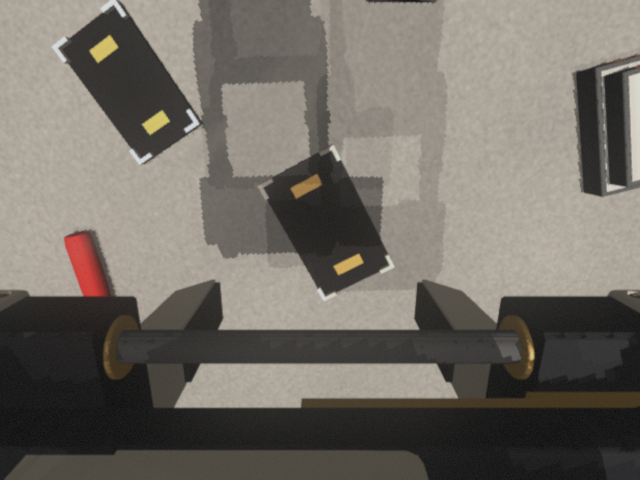

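View pics/w15c.png

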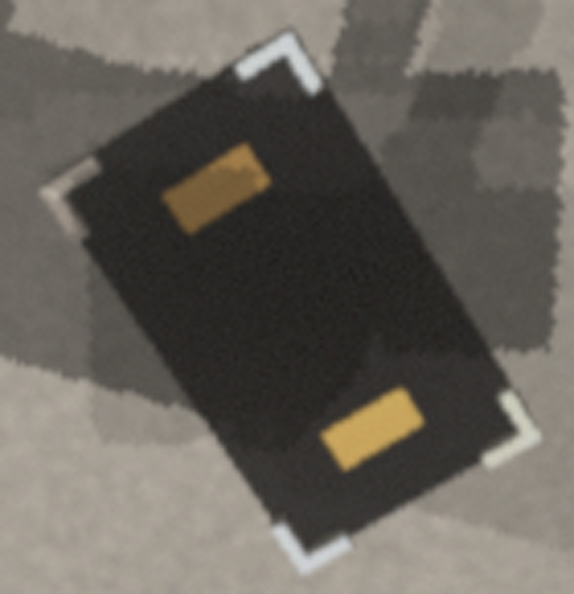

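```bash
python3 - <<'E'
from plant import *; from h import *
im=cv2.imread("pics/w16.png");cv2.imwrite("pics/w16c.png",cv2.resize(im[135:310,250:405],None,fx=3.4,fy=3.4,interpolation=cv2.INTER_CUBIC))
cv2.imwrite("pics/w16m.png",cv2.resize(im[0:170,45:210],None,fx=3.5,fy=3.5,interpolation=cv2.INTER_CUBIC))
E
```

```text
(no output)
```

View pics/w16c.png

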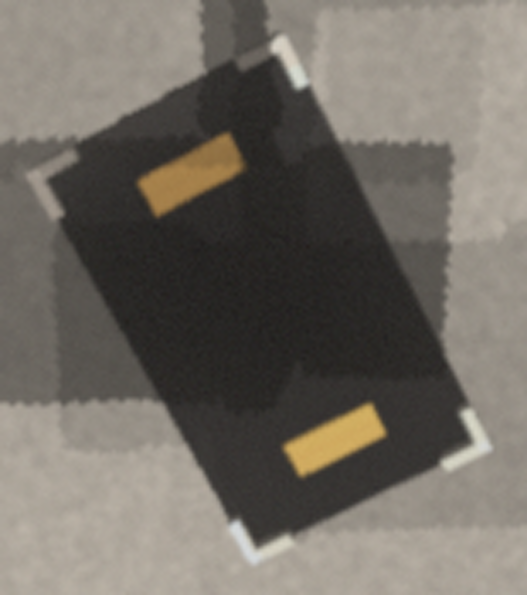

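View pics/w16m.png

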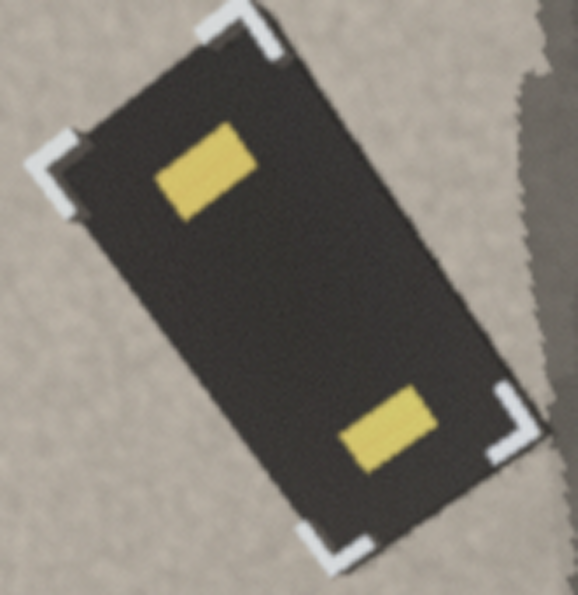

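```bash
python3 - <<'E'
from plant import *; from h import *
m15,m16=mod("w15"),mod("w16")
print("medium")
A=np.array([(38,188),(292,32),(543,437),(307,575)])/4.1+[245,160]; rect(m15,A,12)
B=np.array([(24,165),(240,0),(541,433),(335,575)])/3.5+[45,0]; rect(m16,B,12)
sa=np.array([(217,190),(372,429)])/4.1+[245,160]; sb=np.array([(206,171),(388,429)])/3.5+[45,0]
for u,v in zip(sa,sb): print(tri([m15,m16],[u,v]).round(1))
for m,q in ((m15,sa),(m16,sb)):
    p,r=[onz(m,u,6) for u in q]; print(((p+r)/2).round(1),np.degrees(np.arctan2(*(r-p)[[1,0]])))
print("large")
C=np.array([(27,173),(282,35),(492,447),(253,563)])/3.4+[250,135]; rect(m16,C,12)
q=np.array([(191,174),(335,440)])/3.4+[250,135]
p,r=[onz(m16,u,6) for u in q]; print(((p+r)/2).round(1),np.degrees(np.arctan2(*(r-p)[[1,0]])))
m8=mod("w8")
q=[(32,193),(61,279)];p,r=[onz(m8,u,6) for u in q]; print(((p+r)/2).round(1),np.degrees(np.arctan2(*(r-p)[[1,0]])))
m2=mod("w2")
q=[(64,178),(88,255)];p,r=[onz(m2,u,6) for u in q]; print(((p+r)/2).round(1),np.degrees(np.arctan2(*(r-p)[[1,0]])))
E
```

```text
medium
c [ 465.5 -265.2] L 123.8 W 73.4 ang long 10.48 ang wide-90 10.17
c [ 466.5 -265.7] L 123.0 W 72.3 ang long 11.02 ang wide-90 10.05
[ 428.5 -272.4    6.3]
[ 503.1 -259.2    5.8]
[ 465.9 -265.9    6. ] 10.139910065432227
[ 465.8 -265.8    6. ] 10.151499759751987
large
c [ 661.3 -140.3] L 142.8 W 84.8 ang long 6.74 ang wide-90 6.58
[ 661.5 -140.7    6. ] 6.602373619528011
[ 661.8 -140.9    6. ] 6.508439162645364
[ 662.3 -140.8    6. ] 6.648057062909523
```

>>> drive_tool(
  deltas=[
    {"hand":-1,"tx":0.6,"ty":-0.13,"tz":0,"wx":0,"wy":0,"wz":0},
    {"hand":-1,"tx":0.75,"ty":-0.17,"tz":0,"wx":0,"wy":0,"wz":0},
    {"hand":-1,"tx":0.75,"ty":-0.17,"tz":0,"wx":0,"wy":0,"wz":0},
    {"hand":-1,"tx":0.75,"ty":-0.17,"tz":0,"wx":0,"wy":0,"wz":0},
    {"hand":-1,"tx":0.75,"ty":-0.17,"tz":0,"wx":0,"wy":0,"wz":0},
    {"hand":-1,"tx":0.75,"ty":-0.17,"tz":0,"wx":0,"wy":0,"wz":0},
    {"hand":-1,"tx":0.75,"ty":-0.17,"tz":0,"wx":0,"wy":0,"wz":0},
    {"hand":-1,"tx":0.75,"ty":-0.17,"tz":0,"wx":0,"wy":0,"wz":0},
    {"hand":-1,"tx":0.75,"ty":-0.17,"tz":0.1,"wx":0,"wy":0,"wz":0},
    {"hand":-1,"tx":0.55,"ty":-0.13,"tz":0.1,"wx":0,"wy":0,"wz":0},
    {"hand":-1,"tx":0.27,"ty":-0.08,"tz":0.1,"wx":0,"wy":0,"wz":-0.6},
    {"hand":-1,"tx":0,"ty":0,"tz":0.1,"wx":0,"wy":0,"wz":-0.9},
    {"hand":-1,"tx":0,"ty":0,"tz":0,"wx":0,"wy":0,"wz":-0.9},
    {"hand":-1,"tx":0,"ty":0,"tz":0,"wx":0,"wy":0,"wz":-0.7},
    {"hand":-1,"tx":0,"ty":0,"tz":0,"wx":0,"wy":0,"wz":0},
    {"hand":-1,"tx":0,"ty":0,"tz":0,"wx":0,"wy":0,"wz":0},
  ],
)

```text
time: 23.18
tool_pos: [685.6, 154.7, 222.3]
tcp_rot: [-3.141, 0.0, 1.46]
contact_force: [-0.0, 0.5, -0.4]
grip_width: 91.9
```

```bash
python3 - <<'E'
from plant import *; from h import *
snap("wrist","w17");o=get_obs();print(o['tool_pos'],o['tcp_rot'],o['time'])
im=cv2.imread("pics/w17.png");cv2.imwrite("pics/w17c.png",cv2.resize(np.clip(im[120:280,250:390]*1.4,0,255).astype(np.uint8),None,fx=3.7,fy=3.7,interpolation=cv2.INTER_CUBIC))
E
```

```text
[685.71041803 154.72463651 222.31375204] [-3.14155393e+00  1.01167400e-05  1.46039212e+00] 23.2333
```

View pics/w17c.png

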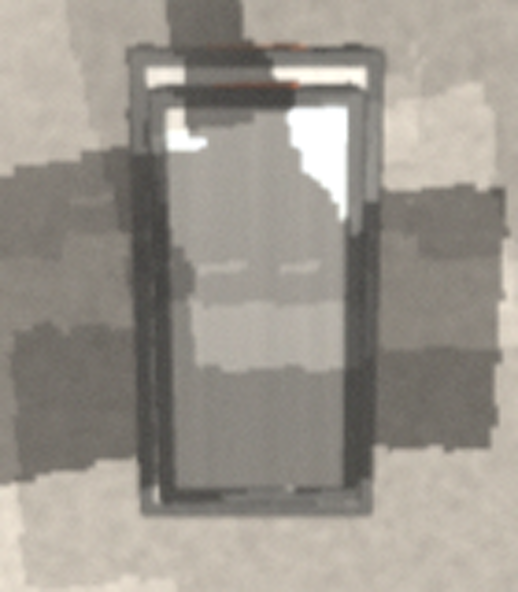

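```bash
python3 - <<'E'
from plant import *; from h import *
m=mod("w17")
a=np.array([(163,105),(347,105),(343,488),(174,488)])/3.7+[250,120]; rect(m,a,49)
a=np.array([(151,88),(367,87),(361,503),(160,503)])/3.7+[250,120]; rect(m,a,49)
a=np.array([(127,47),(383,47),(372,515),(142,515)])/3.7+[250,120]; rect(m,a,27)
t=camera_model("top");snap("top","t17"); im=cv2.imread("pics/t17.png");print(im.shape)
b=np.array([(151,88),(367,87)])/3.7
o=get_obs()
E
```

```text
c [668.4 157.2] L 91.5 W 41.6 ang long -5.72 ang wide-90 -6.28
c [668.5 157.9] L 99.3 W 49.2 ang long -5.99 ang wide-90 -6.16
c [669.6 156.9] L 118.9 W 61.1 ang long -6.0 ang wide-90 -6.28
(480, 640, 3)
```

```bash
python3 - <<'E'
from plant import *; from h import *
o=get_obs();print(plan(o,[668.5,157.6,44],np.radians(84)))
E
```

```text
(array([ 0.022, -0.439,  4.457]), array([ 0.001, -0.   , -0.061]))
```

>>> drive_tool(
  deltas=[
    {"hand":-1,"tx":0.02,"ty":-0.2,"tz":0.3,"wx":0,"wy":0,"wz":-0.06},
    {"hand":-1,"tx":0,"ty":-0.24,"tz":0.6,"wx":0,"wy":0,"wz":0},
    {"hand":-1,"tx":0,"ty":0,"tz":0.8,"wx":0,"wy":0,"wz":0},
    {"hand":-1,"tx":0,"ty":0,"tz":0.8,"wx":0,"wy":0,"wz":0},
    {"hand":-1,"tx":0,"ty":0,"tz":0.7,"wx":0,"wy":0,"wz":0},
    {"hand":-1,"tx":0,"ty":0,"tz":0.5,"wx":0,"wy":0,"wz":0},
    {"hand":-0.8,"tx":0,"ty":0,"tz":0.15,"wx":0,"wy":0,"wz":0},
    {"hand":-0.6,"tx":0,"ty":0,"tz":0,"wx":0,"wy":0,"wz":0},
    {"hand":-0.5,"tx":0,"ty":0,"tz":0,"wx":0,"wy":0,"wz":0},
    {"hand":-0.5,"tx":0,"ty":0,"tz":0,"wx":0,"wy":0,"wz":0},
  ],
)

```text
time: 24.12
tool_pos: [669.9, 158.1, 70.1]
tcp_rot: [3.138, -0.001, 1.468]
contact_force: [0.5, -0.3, -0.6]
grip_width: 70.9
```

```bash
python3 - <<'E'
from plant import *; from h import *
snap("wrist","w18");o=get_obs();print(o['tool_pos'],o['grip_width'],plan(o,[668.5,157.6,44],np.radians(84)))
E
```

```text
[669.93943863 158.059796    70.15866692] 69.54651700043345 (array([-0.016, -0.037,  0.654]), array([ 0.041, -0.011,  0.022]))
```

View pics/w18.png

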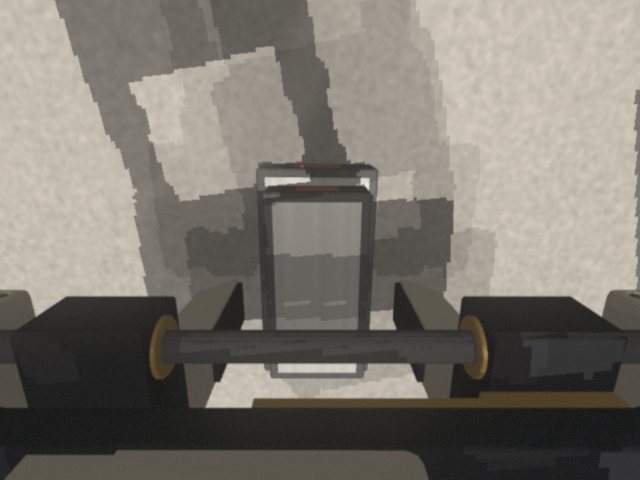

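>>> drive_tool(
  deltas=[
    {"hand":-0.4,"tx":-0.01,"ty":-0.03,"tz":0.25,"wx":0,"wy":0,"wz":0},
    {"hand":-0.4,"tx":0,"ty":0,"tz":0.25,"wx":0,"wy":0,"wz":0},
    {"hand":-0.4,"tx":0,"ty":0,"tz":0.13,"wx":0,"wy":0,"wz":0},
    {"hand":-0.4,"tx":0,"ty":0,"tz":0,"wx":0,"wy":0,"wz":0},
    {"hand":-0.4,"tx":0,"ty":0,"tz":0,"wx":0,"wy":0,"wz":0},
    {"hand":-0.4,"tx":0,"ty":0,"tz":0,"wx":0,"wy":0,"wz":0},
  ],
)

```text
time: 24.67
tool_pos: [667.7, 157.7, 42.7]
tcp_rot: [3.141, -0.0, 1.468]
contact_force: [0.2, -0.2, -1.0]
grip_width: 64.6
```

>>> drive_tool(
  deltas=[
    {"hand":-0.3,"tx":0,"ty":0,"tz":-0.03,"wx":0,"wy":0,"wz":0},
    {"hand":-0.25,"tx":0,"ty":0,"tz":0,"wx":0,"wy":0,"wz":0},
    {"hand":-0.2,"tx":0,"ty":0,"tz":0,"wx":0,"wy":0,"wz":0},
    {"hand":-0.15,"tx":0,"ty":0,"tz":0,"wx":0,"wy":0,"wz":0},
    {"hand":-0.1,"tx":0,"ty":0,"tz":0,"wx":0,"wy":0,"wz":0},
    {"hand":-0.05,"tx":0,"ty":0,"tz":0,"wx":0,"wy":0,"wz":0},
    {"hand":0.3,"tx":0,"ty":0,"tz":0,"wx":0,"wy":0,"wz":0},
    {"hand":1,"tx":0,"ty":0,"tz":0,"wx":0,"wy":0,"wz":0},
    {"hand":1,"tx":0,"ty":0,"tz":0,"wx":0,"wy":0,"wz":0},
    {"hand":1,"tx":0,"ty":0,"tz":0,"wx":0,"wy":0,"wz":0},
    {"hand":1,"tx":0,"ty":0,"tz":0,"wx":0,"wy":0,"wz":0},
  ],
)

```text
time: 25.58
tool_pos: [667.5, 157.6, 44.0]
tcp_rot: [3.142, -0.0, 1.468]
contact_force: [0.2, -0.4, 1.9]
grip_width: 49.7
```

>>> drive_tool(
  deltas=[
    {"hand":1,"tx":0,"ty":0,"tz":-0.1,"wx":0,"wy":0,"wz":0},
    {"hand":1,"tx":0,"ty":0,"tz":-0.2,"wx":0,"wy":0,"wz":0},
    {"hand":1,"tx":0,"ty":0,"tz":-0.4,"wx":0,"wy":0,"wz":0},
    {"hand":1,"tx":0,"ty":0,"tz":-0.6,"wx":0,"wy":0,"wz":0},
    {"hand":1,"tx":0,"ty":0,"tz":-0.6,"wx":0,"wy":0,"wz":0},
    {"hand":1,"tx":0,"ty":0,"tz":-0.4,"wx":0,"wy":0,"wz":0},
    {"hand":1,"tx":0,"ty":0,"tz":-0.1,"wx":0,"wy":0,"wz":0},
    {"hand":1,"tx":0,"ty":0,"tz":0,"wx":0,"wy":0,"wz":0},
  ],
)

```text
time: 26.25
tool_pos: [668.1, 157.8, 141.6]
tcp_rot: [3.139, -0.001, 1.468]
contact_force: [-1.0, 0.0, -3.1]
grip_width: 49.8
```

```bash
python3 - <<'E'
from plant import *; from h import *
snap("wrist","w19");o=get_obs();print(o['tool_pos'],o['grip_width'],o['contact_force'],plan(o,[465.9,-265.7,120],np.radians(100.2)))
E
```

```text
[667.3115246  157.70703736 139.77809183] 49.45827926928525 [-2.15548147e-03 -1.02603463e-01 -3.97367410e+00] (array([-11.045,  -3.926,   0.494]), array([-1.000e-03, -1.000e-03, -3.214e+00]))
```

View pics/w19.png

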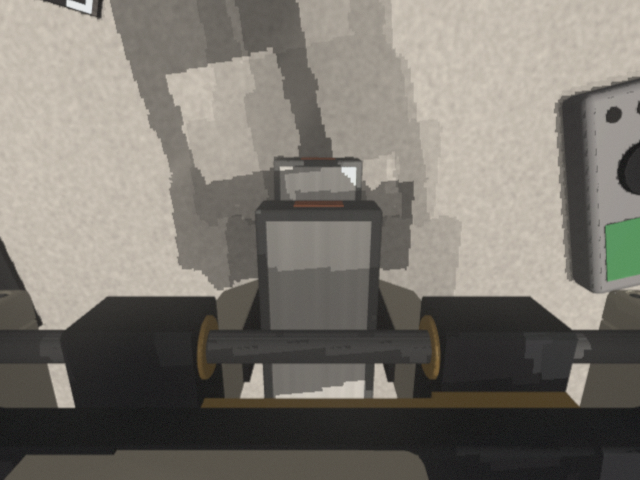

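>>> drive_tool(
  deltas=[
    {"hand":1,"tx":-0.3,"ty":-0.107,"tz":0,"wx":0,"wy":0,"wz":0},
    {"hand":1,"tx":-0.5,"ty":-0.178,"tz":0,"wx":0,"wy":0,"wz":0},
    {"hand":1,"tx":-0.75,"ty":-0.267,"tz":0,"wx":0,"wy":0,"wz":0},
    {"hand":1,"tx":-0.75,"ty":-0.267,"tz":0,"wx":0,"wy":0,"wz":0},
    {"hand":1,"tx":-0.75,"ty":-0.267,"tz":0,"wx":0,"wy":0,"wz":0},
    {"hand":1,"tx":-0.75,"ty":-0.267,"tz":0,"wx":0,"wy":0,"wz":0},
    {"hand":1,"tx":-0.75,"ty":-0.267,"tz":0,"wx":0,"wy":0,"wz":0},
    {"hand":1,"tx":-0.75,"ty":-0.267,"tz":0,"wx":0,"wy":0,"wz":0},
    {"hand":1,"tx":-0.75,"ty":-0.267,"tz":0,"wx":0,"wy":0,"wz":0},
    {"hand":1,"tx":-0.75,"ty":-0.267,"tz":0,"wx":0,"wy":0,"wz":0},
    {"hand":1,"tx":-0.75,"ty":-0.267,"tz":0,"wx":0,"wy":0,"wz":0},
    {"hand":1,"tx":-0.75,"ty":-0.267,"tz":0,"wx":0,"wy":0,"wz":0},
    {"hand":1,"tx":-0.75,"ty":-0.267,"tz":0,"wx":0,"wy":0,"wz":0},
    {"hand":1,"tx":-0.75,"ty":-0.267,"tz":0,"wx":0,"wy":0,"wz":0},
    {"hand":1,"tx":-0.6,"ty":-0.213,"tz":0,"wx":0,"wy":0,"wz":0},
    {"hand":1,"tx":-0.4,"ty":-0.142,"tz":0,"wx":0,"wy":0,"wz":0},
    {"hand":1,"tx":-0.25,"ty":-0.087,"tz":0,"wx":0,"wy":0,"wz":0},
    {"hand":1,"tx":0,"ty":0,"tz":0,"wx":0,"wy":0,"wz":-0.4},
    {"hand":1,"tx":0,"ty":0,"tz":0,"wx":0,"wy":0,"wz":-0.8},
    {"hand":1,"tx":0,"ty":0,"tz":0,"wx":0,"wy":0,"wz":-0.8},
  ],
)

```text
time: 27.97
tool_pos: [465.3, -265.3, 138.7]
tcp_rot: [-3.14, -0.002, 1.646]
contact_force: [0.3, -0.1, -3.3]
grip_width: 49.6
```

>>> drive_tool(
  deltas=[
    {"hand":1,"tx":0,"ty":0,"tz":0.1,"wx":0,"wy":0,"wz":-0.8},
    {"hand":1,"tx":0,"ty":0,"tz":0.2,"wx":0,"wy":0,"wz":-0.4},
    {"hand":1,"tx":0,"ty":0,"tz":0.2,"wx":0,"wy":0,"wz":0},
    {"hand":1,"tx":0,"ty":0,"tz":0,"wx":0,"wy":0,"wz":0},
    {"hand":1,"tx":0,"ty":0,"tz":0,"wx":0,"wy":0,"wz":0},
    {"hand":1,"tx":0,"ty":0,"tz":0,"wx":0,"wy":0,"wz":0},
  ],
)

```text
time: 28.47
tool_pos: [465.9, -265.7, 119.7]
tcp_rot: [-3.141, -0.001, 1.747]
contact_force: [0.5, -0.3, -2.7]
grip_width: 50.0
```

```bash
python3 - <<'E'
from plant import *; from h import *
snap("wrist","w20");o=get_obs();print(o['tool_pos'],o['grip_width'],o['contact_force'],plan(o,[465.9,-265.7,30],np.radians(100.2)))
E
```

```text
[ 466.03184068 -265.84470294  119.98438245] 50.003608029541425 [-0.24790572 -0.20033516 -3.38093575] (array([ 0.004, -0.003,  2.25 ]), array([ 0.001, -0.   , -0.02 ]))
```

View pics/w20.png

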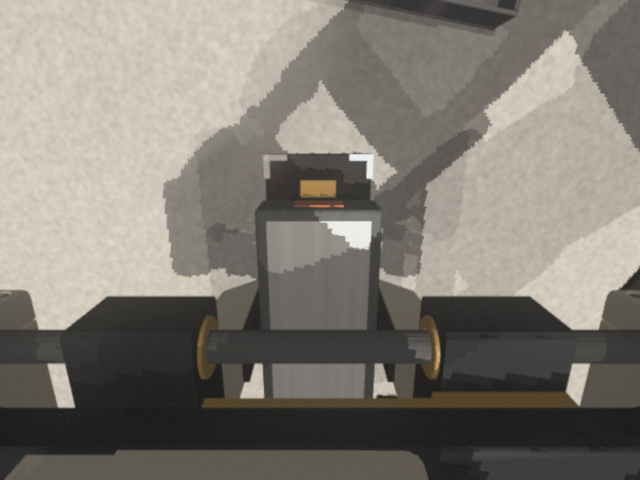

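>>> drive_tool(
  deltas=[
    {"hand":1,"tx":0,"ty":-0.02,"tz":0.2,"wx":0,"wy":0,"wz":0},
    {"hand":1,"tx":0,"ty":0,"tz":0.4,"wx":0,"wy":0,"wz":0},
    {"hand":1,"tx":0,"ty":0,"tz":0.5,"wx":0,"wy":0,"wz":0},
    {"hand":1,"tx":0,"ty":0,"tz":0.5,"wx":0,"wy":0,"wz":0},
    {"hand":1,"tx":0,"ty":0,"tz":0.35,"wx":0,"wy":0,"wz":0},
    {"hand":1,"tx":0,"ty":0,"tz":0.2,"wx":0,"wy":0,"wz":0},
    {"hand":1,"tx":0,"ty":0,"tz":0.1,"wx":0,"wy":0,"wz":0},
    {"hand":1,"tx":0,"ty":0,"tz":0,"wx":0,"wy":0,"wz":0},
    {"hand":1,"tx":0,"ty":0,"tz":0,"wx":0,"wy":0,"wz":0},
    {"hand":1,"tx":0,"ty":0,"tz":0,"wx":0,"wy":0,"wz":0},
  ],
)

```text
time: 29.35
tool_pos: [465.7, -266.5, 30.8]
tcp_rot: [3.14, 0.001, 1.748]
contact_force: [-0.1, 1.0, -3.3]
grip_width: 49.9
```

```bash
python3 - <<'E'
from plant import *; from h import *
snap("wrist","w21");o=get_obs();print(o['tool_pos'],o['grip_width'],o['contact_force'],plan(o,[465.9,-265.7,23],np.radians(100.2)))
E
```

```text
[ 465.64506595 -266.45434141   30.82068908] 49.99345635812056 [ 0.11785728 -0.18543081 -2.89991391] (array([0.018, 0.009, 0.196]), array([ 0.015,  0.016, -0.014]))
```

View pics/w21.png

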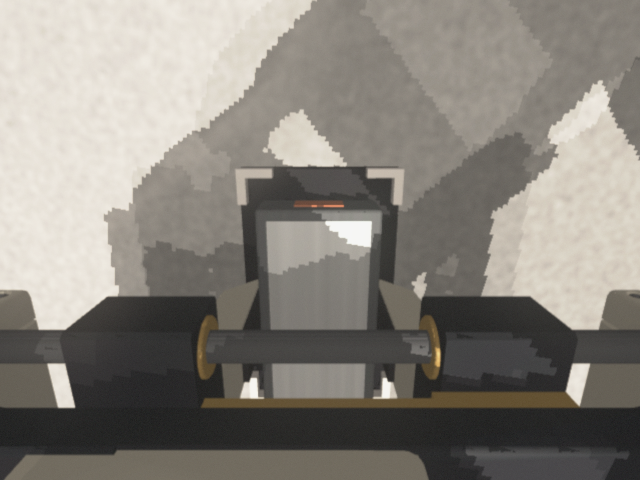

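Centred between the angles. Lower gently.

>>> drive_tool(
  deltas=[
    {"hand":1,"tx":0,"ty":0,"tz":0.08,"wx":0,"wy":0,"wz":0},
    {"hand":1,"tx":0,"ty":0,"tz":0.06,"wx":0,"wy":0,"wz":0},
    {"hand":1,"tx":0,"ty":0,"tz":0,"wx":0,"wy":0,"wz":0},
    {"hand":1,"tx":0,"ty":0,"tz":0,"wx":0,"wy":0,"wz":0},
  ],
)

```text
time: 29.73
tool_pos: [465.0, -265.9, 24.2]
tcp_rot: [-3.141, -0.0, 1.748]
contact_force: [0.8, -0.5, -2.4]
grip_width: 49.7
```

>>> drive_tool(
  deltas=[
    {"hand":1,"tx":0,"ty":0,"tz":0.02,"wx":0,"wy":0,"wz":0},
    {"hand":1,"tx":0,"ty":0,"tz":0,"wx":0,"wy":0,"wz":0},
    {"hand":1,"tx":0,"ty":0,"tz":0,"wx":0,"wy":0,"wz":0},
  ],
)

```text
time: 29.98
tool_pos: [465.1, -266.0, 23.5]
tcp_rot: [3.142, -0.0, 1.747]
contact_force: [0.0, 0.3, -3.0]
grip_width: 49.9
```

>>> drive_tool(
  deltas=[
    {"hand":1,"tx":0,"ty":0,"tz":0.02,"wx":0,"wy":0,"wz":0},
    {"hand":1,"tx":0,"ty":0,"tz":0,"wx":0,"wy":0,"wz":0},
    {"hand":1,"tx":0,"ty":0,"tz":0,"wx":0,"wy":0,"wz":0},
  ],
)

```text
time: 30.23
tool_pos: [465.2, -266.1, 23.0]
tcp_rot: [3.141, 0.0, 1.748]
contact_force: [-1.1, 1.3, 0.8]
grip_width: 49.9
```

>>> drive_tool(
  deltas=[
    {"hand":1,"tx":0,"ty":0,"tz":0.01,"wx":0,"wy":0,"wz":0},
    {"hand":1,"tx":0,"ty":0,"tz":0,"wx":0,"wy":0,"wz":0},
    {"hand":-0.15,"tx":0,"ty":0,"tz":0,"wx":0,"wy":0,"wz":0},
    {"hand":-0.25,"tx":0,"ty":0,"tz":0,"wx":0,"wy":0,"wz":0},
    {"hand":-0.5,"tx":0,"ty":0,"tz":0,"wx":0,"wy":0,"wz":0},
    {"hand":-0.5,"tx":0,"ty":0,"tz":0,"wx":0,"wy":0,"wz":0},
    {"hand":-0.5,"tx":0,"ty":0,"tz":0,"wx":0,"wy":0,"wz":0},
    {"hand":-0.5,"tx":0,"ty":0,"tz":0,"wx":0,"wy":0,"wz":0},
    {"hand":-1,"tx":0,"ty":0,"tz":-0.2,"wx":0,"wy":0,"wz":0},
    {"hand":-1,"tx":0,"ty":0,"tz":-0.5,"wx":0,"wy":0,"wz":0},
    {"hand":-1,"tx":0,"ty":0,"tz":-0.8,"wx":0,"wy":0,"wz":0},
    {"hand":-1,"tx":0,"ty":0,"tz":-0.8,"wx":0,"wy":0,"wz":0},
    {"hand":-1,"tx":0,"ty":0,"tz":-0.8,"wx":0,"wy":0,"wz":0},
    {"hand":-1,"tx":0,"ty":0,"tz":-0.8,"wx":0,"wy":0,"wz":0},
    {"hand":-1,"tx":0,"ty":0,"tz":-0.6,"wx":0,"wy":0,"wz":0},
    {"hand":-1,"tx":0,"ty":0,"tz":-0.3,"wx":0,"wy":0,"wz":0},
    {"hand":-1,"tx":0,"ty":0,"tz":0,"wx":0,"wy":0,"wz":0},
  ],
)

```text
time: 31.65
tool_pos: [466.3, -266.9, 218.2]
tcp_rot: [3.137, 0.005, 1.748]
contact_force: [0.3, -0.6, 0.6]
grip_width: 91.7
```

```bash
python3 - <<'E'
from plant import *; from h import *
snap("wrist","w22");o=get_obs();print(o['tool_pos'],o['grip_width'],o['contact_force'],plan(o,[685,157,220],np.radians(84)))
E
```

```text
[ 465.54368637 -266.34078583  215.94605064] 91.88303436047599 [ 0.56673712  0.19531048 -0.29705544] (array([ 9.453,  7.263, -0.108]), array([0.032, 0.025, 3.227]))
```

View pics/w22.png

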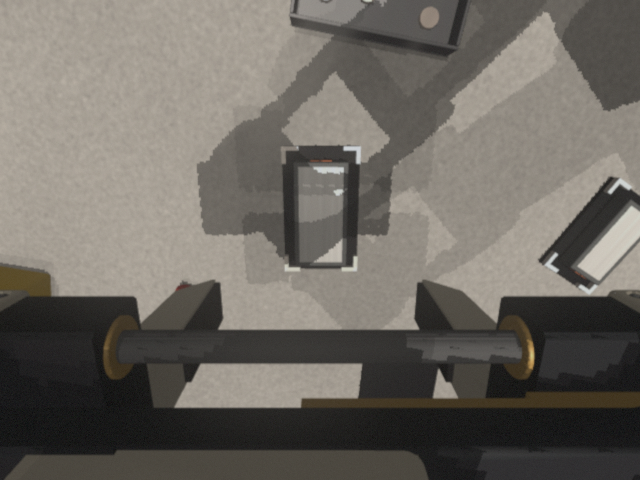

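>>> drive_tool(
  deltas=[
    {"hand":-1,"tx":0.34,"ty":0.26,"tz":0,"wx":0,"wy":0,"wz":0},
    {"hand":-1,"tx":0.675,"ty":0.519,"tz":0,"wx":0,"wy":0,"wz":0},
    {"hand":-1,"tx":0.675,"ty":0.519,"tz":0,"wx":0,"wy":0,"wz":0},
    {"hand":-1,"tx":0.675,"ty":0.519,"tz":0,"wx":0,"wy":0,"wz":0},
    {"hand":-1,"tx":0.675,"ty":0.519,"tz":0,"wx":0,"wy":0,"wz":0},
    {"hand":-1,"tx":0.675,"ty":0.519,"tz":0,"wx":0,"wy":0,"wz":0},
    {"hand":-1,"tx":0.675,"ty":0.519,"tz":0,"wx":0,"wy":0,"wz":0},
    {"hand":-1,"tx":0.675,"ty":0.519,"tz":0,"wx":0,"wy":0,"wz":0},
    {"hand":-1,"tx":0.675,"ty":0.519,"tz":0,"wx":0,"wy":0,"wz":0},
    {"hand":-1,"tx":0.675,"ty":0.519,"tz":0,"wx":0,"wy":0,"wz":0},
    {"hand":-1,"tx":0.675,"ty":0.519,"tz":0,"wx":0,"wy":0,"wz":0},
    {"hand":-1,"tx":0.675,"ty":0.519,"tz":0,"wx":0,"wy":0,"wz":0},
    {"hand":-1,"tx":0.675,"ty":0.519,"tz":0,"wx":0,"wy":0,"wz":0},
    {"hand":-1,"tx":0.675,"ty":0.519,"tz":0,"wx":0,"wy":0,"wz":0},
    {"hand":-1,"tx":0.34,"ty":0.26,"tz":0,"wx":0,"wy":0,"wz":0.4},
    {"hand":-1,"tx":0,"ty":0,"tz":0,"wx":0,"wy":0,"wz":0.9},
    {"hand":-1,"tx":0,"ty":0,"tz":0,"wx":0,"wy":0,"wz":0.9},
    {"hand":-1,"tx":0,"ty":0,"tz":0,"wx":0,"wy":0,"wz":0.9},
    {"hand":-1,"tx":0,"ty":0,"tz":0,"wx":0,"wy":0,"wz":0.13},
    {"hand":-1,"tx":0,"ty":0,"tz":0,"wx":0,"wy":0,"wz":0},
  ],
)

```text
time: 33.37
tool_pos: [684.2, 157.3, 212.6]
tcp_rot: [-3.139, 0.001, 1.467]
contact_force: [-0.3, 0.9, 0.5]
grip_width: 92.0
```

```bash
python3 - <<'E'
from plant import *; from h import *
snap("wrist","w23");o=get_obs();print(o['tool_pos'],o['tcp_rot'],o['time'])
im=cv2.imread("pics/w23.png");cv2.imwrite("pics/w23c.png",cv2.resize(np.clip(im[120:290,240:400]*1.3,0,255).astype(np.uint8),None,fx=3.5,fy=3.5,interpolation=cv2.INTER_CUBIC))
E
```

```text
[684.32890092 157.24052002 213.04597434] [-3.13958582e+00  3.48482360e-04  1.46774220e+00] 33.4167
```

View pics/w23c.png

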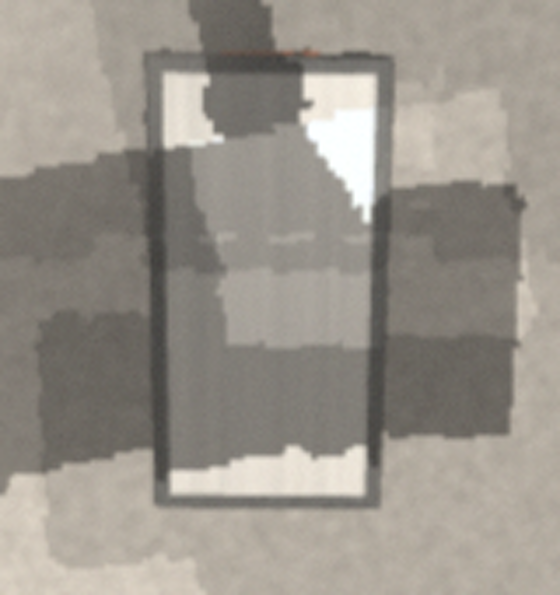

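```bash
python3 - <<'E'
from plant import *; from h import *
m=mod("w23")
a=np.array([(145,55),(393,55),(380,506),(155,506)])/3.5+[240,120]; rect(m,a,27)
o=get_obs();print(plan(o,[669.5,157.2,17.5],np.radians(83.9)))
E
```

```text
c [669.7 156.8] L 118.5 W 61.3 ang long -6.16 ang wide-90 -5.9
(array([-0.037, -0.359,  4.889]), array([-0.023,  0.004,  0.039]))
```

>>> drive_tool(
  deltas=[
    {"hand":-1,"tx":-0.04,"ty":-0.16,"tz":0.3,"wx":0,"wy":0,"wz":0.04},
    {"hand":-1,"tx":0,"ty":-0.2,"tz":0.6,"wx":0,"wy":0,"wz":0},
    {"hand":-1,"tx":0,"ty":0,"tz":0.8,"wx":0,"wy":0,"wz":0},
    {"hand":-1,"tx":0,"ty":0,"tz":0.8,"wx":0,"wy":0,"wz":0},
    {"hand":-1,"tx":0,"ty":0,"tz":0.8,"wx":0,"wy":0,"wz":0},
    {"hand":-1,"tx":0,"ty":0,"tz":0.6,"wx":0,"wy":0,"wz":0},
    {"hand":-1,"tx":0,"ty":0,"tz":0.2,"wx":0,"wy":0,"wz":0},
    {"hand":-1,"tx":0,"ty":0,"tz":0,"wx":0,"wy":0,"wz":0},
    {"hand":-1,"tx":0,"ty":0,"tz":0,"wx":0,"wy":0,"wz":0},
    {"hand":-1,"tx":0,"ty":0,"tz":0,"wx":0,"wy":0,"wz":0},
  ],
)

```text
time: 34.25
tool_pos: [671.6, 157.5, 52.6]
tcp_rot: [3.138, -0.001, 1.463]
contact_force: [0.0, -0.2, 0.1]
grip_width: 91.8
```

```bash
python3 - <<'E'
from plant import *; from h import *
snap("wrist","w24");o=get_obs();print(o['tool_pos'],o['grip_width'],plan(o,[669.5,157.2,17.5],np.radians(83.9)))
E
```

```text
[671.62523099 157.47579668  52.73726865] 92.05926915283625 (array([-0.013, -0.056,  0.881]), array([ 0.045, -0.011, -0.02 ]))
```

View pics/w24.png

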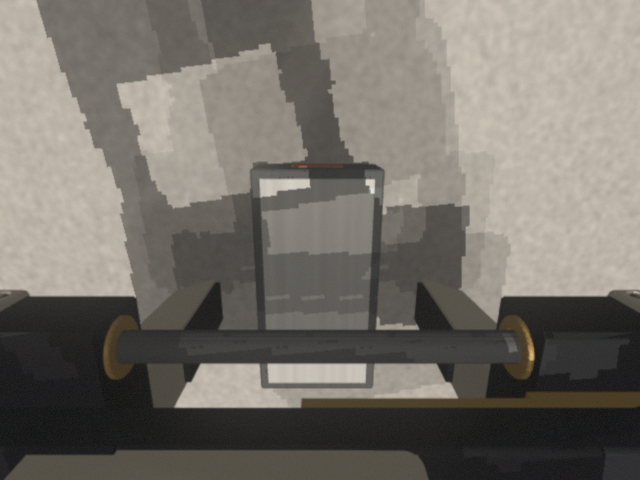

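>>> drive_tool(
  deltas=[
    {"hand":-1,"tx":-0.01,"ty":-0.03,"tz":0.25,"wx":0,"wy":0,"wz":0},
    {"hand":-1,"tx":0,"ty":0,"tz":0.25,"wx":0,"wy":0,"wz":0},
    {"hand":-1,"tx":0,"ty":0,"tz":0.2,"wx":0,"wy":0,"wz":0},
    {"hand":-0.8,"tx":0,"ty":0,"tz":0.1,"wx":0,"wy":0,"wz":0},
    {"hand":-0.6,"tx":0,"ty":0,"tz":0,"wx":0,"wy":0,"wz":0},
    {"hand":-0.6,"tx":0,"ty":0,"tz":0,"wx":0,"wy":0,"wz":0},
    {"hand":-0.6,"tx":0,"ty":0,"tz":0,"wx":0,"wy":0,"wz":0},
  ],
)

```text
time: 34.88
tool_pos: [669.3, 157.1, 18.5]
tcp_rot: [3.141, -0.0, 1.462]
contact_force: [1.0, 0.0, -0.4]
grip_width: 74.1
```

>>> drive_tool(
  deltas=[
    {"hand":-0.55,"tx":0,"ty":0,"tz":0.02,"wx":0,"wy":0,"wz":0},
    {"hand":-0.5,"tx":0,"ty":0,"tz":0,"wx":0,"wy":0,"wz":0},
    {"hand":-0.45,"tx":0,"ty":0,"tz":0,"wx":0,"wy":0,"wz":0},
    {"hand":-0.4,"tx":0,"ty":0,"tz":0,"wx":0,"wy":0,"wz":0},
    {"hand":-0.35,"tx":0,"ty":0,"tz":0,"wx":0,"wy":0,"wz":0},
    {"hand":-0.3,"tx":0,"ty":0,"tz":0,"wx":0,"wy":0,"wz":0},
    {"hand":0.1,"tx":0,"ty":0,"tz":0,"wx":0,"wy":0,"wz":0},
    {"hand":1,"tx":0,"ty":0,"tz":0,"wx":0,"wy":0,"wz":0},
    {"hand":1,"tx":0,"ty":0,"tz":0,"wx":0,"wy":0,"wz":0},
    {"hand":1,"tx":0,"ty":0,"tz":0,"wx":0,"wy":0,"wz":0},
    {"hand":1,"tx":0,"ty":0,"tz":0,"wx":0,"wy":0,"wz":0},
    {"hand":1,"tx":0,"ty":0,"tz":0,"wx":0,"wy":0,"wz":0},
  ],
)

```text
time: 35.88
tool_pos: [669.1, 157.0, 17.7]
tcp_rot: [3.141, -0.0, 1.462]
contact_force: [-1.7, -0.7, 1.2]
grip_width: 61.8
```

>>> drive_tool(
  deltas=[
    {"hand":1,"tx":0,"ty":0,"tz":-0.1,"wx":0,"wy":0,"wz":0},
    {"hand":1,"tx":0,"ty":0,"tz":-0.2,"wx":0,"wy":0,"wz":0},
    {"hand":1,"tx":0,"ty":0,"tz":-0.4,"wx":0,"wy":0,"wz":0},
    {"hand":1,"tx":0,"ty":0,"tz":-0.6,"wx":0,"wy":0,"wz":0},
    {"hand":1,"tx":0,"ty":0,"tz":-0.6,"wx":0,"wy":0,"wz":0},
    {"hand":1,"tx":0,"ty":0,"tz":-0.4,"wx":0,"wy":0,"wz":0},
    {"hand":1,"tx":0,"ty":0,"tz":-0.1,"wx":0,"wy":0,"wz":0},
    {"hand":1,"tx":0,"ty":0,"tz":0,"wx":0,"wy":0,"wz":0},
    {"hand":1,"tx":0,"ty":0,"tz":0,"wx":0,"wy":0,"wz":0},
  ],
)

```text
time: 36.63
tool_pos: [668.2, 157.0, 112.3]
tcp_rot: [-3.14, 0.0, 1.462]
contact_force: [-0.6, -0.5, -5.6]
grip_width: 61.7
```

```bash
python3 - <<'E'
from plant import *; from h import *
snap("wrist","w25");o=get_obs();print(o['tool_pos'],o['grip_width'],o['contact_force'],plan(o,[661.7,-140.7,100],np.radians(96.6)))
E
```

```text
[667.93274329 156.94942    111.65154424] 61.58744722235135 [-0.98445834  0.14688755 -5.2446045 ] (array([-7.414,  0.653,  0.294]), array([-0.038,  0.003, -2.565]))
```

View pics/w25.png

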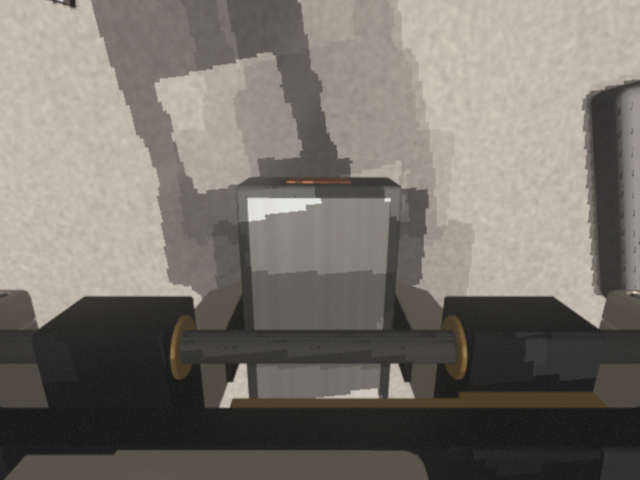

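>>> drive_tool(
  deltas=[
    {"hand":1,"tx":-0.2,"ty":0.02,"tz":0,"wx":0,"wy":0,"wz":0},
    {"hand":1,"tx":-0.4,"ty":0.04,"tz":0,"wx":0,"wy":0,"wz":0},
    {"hand":1,"tx":-0.6,"ty":0.05,"tz":0,"wx":0,"wy":0,"wz":0},
    {"hand":1,"tx":-0.7,"ty":0.06,"tz":0,"wx":0,"wy":0,"wz":0},
    {"hand":1,"tx":-0.7,"ty":0.06,"tz":0,"wx":0,"wy":0,"wz":0},
    {"hand":1,"tx":-0.7,"ty":0.06,"tz":0,"wx":0,"wy":0,"wz":0},
    {"hand":1,"tx":-0.7,"ty":0.06,"tz":0,"wx":0,"wy":0,"wz":0},
    {"hand":1,"tx":-0.7,"ty":0.06,"tz":0,"wx":0,"wy":0,"wz":0},
    {"hand":1,"tx":-0.7,"ty":0.06,"tz":0,"wx":0,"wy":0,"wz":0},
    {"hand":1,"tx":-0.7,"ty":0.06,"tz":0,"wx":0,"wy":0,"wz":0},
    {"hand":1,"tx":-0.6,"ty":0.05,"tz":0,"wx":0,"wy":0,"wz":0},
    {"hand":1,"tx":-0.4,"ty":0.04,"tz":0,"wx":0,"wy":0,"wz":-0.3},
    {"hand":1,"tx":-0.2,"ty":0.02,"tz":0,"wx":0,"wy":0,"wz":-0.6},
    {"hand":1,"tx":-0.1,"ty":0.01,"tz":0,"wx":0,"wy":0,"wz":-0.7},
    {"hand":1,"tx":0,"ty":0,"tz":0,"wx":0,"wy":0,"wz":-0.6},
    {"hand":1,"tx":0,"ty":0,"tz":0,"wx":0,"wy":0,"wz":-0.36},
    {"hand":1,"tx":0,"ty":0,"tz":0,"wx":0,"wy":0,"wz":0},
    {"hand":1,"tx":0,"ty":0,"tz":0,"wx":0,"wy":0,"wz":0},
    {"hand":1,"tx":0,"ty":0,"tz":0,"wx":0,"wy":0,"wz":0},
  ],
)

```text
time: 38.27
tool_pos: [662.9, -140.7, 113.1]
tcp_rot: [-3.141, -0.0, 1.684]
contact_force: [0.3, -0.3, -4.5]
grip_width: 61.5
```

```bash
python3 - <<'E'
from plant import *; from h import *
snap("wrist","w26");o=get_obs();print(o['tool_pos'],o['grip_width'],o['contact_force'],plan(o,[661.7,-140.7,31],np.radians(96.6)))
E
```

```text
[ 662.96781381 -140.47138857  113.22094721] 61.92064247918397 [ 0.46438664 -0.31407301 -5.27330449] (array([-2.000e-03, -3.100e-02,  2.056e+00]), array([-0.006, -0.002, -0.017]))
```

View pics/w26.png

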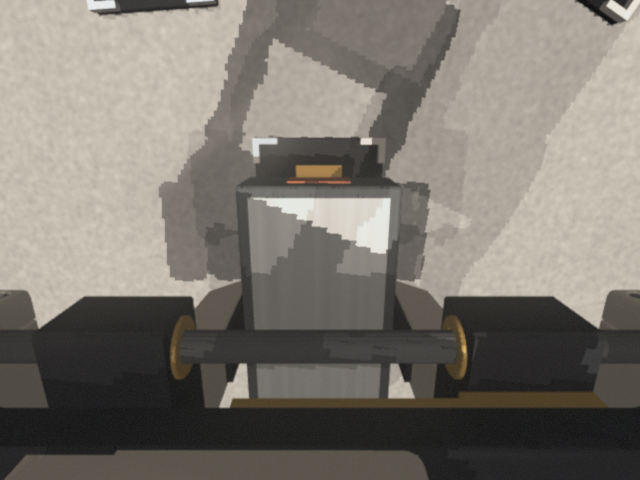

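>>> drive_tool(
  deltas=[
    {"hand":1,"tx":0,"ty":-0.03,"tz":0.15,"wx":0,"wy":0,"wz":0},
    {"hand":1,"tx":0,"ty":0,"tz":0.35,"wx":0,"wy":0,"wz":0},
    {"hand":1,"tx":0,"ty":0,"tz":0.45,"wx":0,"wy":0,"wz":0},
    {"hand":1,"tx":0,"ty":0,"tz":0.45,"wx":0,"wy":0,"wz":0},
    {"hand":1,"tx":0,"ty":0,"tz":0.35,"wx":0,"wy":0,"wz":0},
    {"hand":1,"tx":0,"ty":0,"tz":0.2,"wx":0,"wy":0,"wz":0},
    {"hand":1,"tx":0,"ty":0,"tz":0.1,"wx":0,"wy":0,"wz":0},
    {"hand":1,"tx":0,"ty":0,"tz":0,"wx":0,"wy":0,"wz":0},
    {"hand":1,"tx":0,"ty":0,"tz":0,"wx":0,"wy":0,"wz":0},
    {"hand":1,"tx":0,"ty":0,"tz":0,"wx":0,"wy":0,"wz":0},
  ],
)

```text
time: 39.15
tool_pos: [662.9, -140.4, 32.7]
tcp_rot: [3.14, 0.001, 1.686]
contact_force: [-0.3, 0.1, -5.1]
grip_width: 61.6
```

```bash
python3 - <<'E'
from plant import *; from h import *
snap("wrist","w27");o=get_obs();print(o['tool_pos'],o['grip_width'],o['contact_force'],plan(o,[661.7,-140.7,23.7],np.radians(96.6)))
E
```

```text
[ 662.83979474 -140.33872982   32.71927332] 61.58074169473602 [-0.3514492   0.63913013 -5.13901469] (array([-0.006, -0.03 ,  0.225]), array([ 0.023,  0.01 , -0.004]))
```

View pics/w27.png

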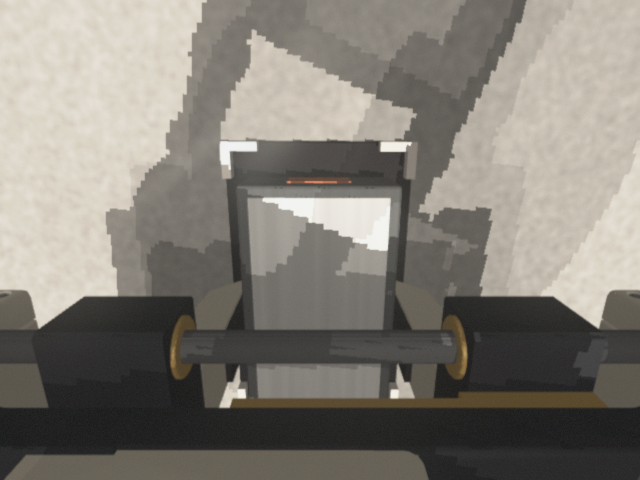

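>>> drive_tool(
  deltas=[
    {"hand":1,"tx":0,"ty":-0.02,"tz":0.08,"wx":0,"wy":0,"wz":0},
    {"hand":1,"tx":0,"ty":0,"tz":0.07,"wx":0,"wy":0,"wz":0},
    {"hand":1,"tx":0,"ty":0,"tz":0.03,"wx":0,"wy":0,"wz":0},
    {"hand":1,"tx":0,"ty":0,"tz":0,"wx":0,"wy":0,"wz":0},
    {"hand":1,"tx":0,"ty":0,"tz":0,"wx":0,"wy":0,"wz":0},
  ],
)

```text
time: 39.62
tool_pos: [661.3, -140.2, 24.2]
tcp_rot: [-3.141, -0.0, 1.686]
contact_force: [0.6, 0.0, -5.0]
grip_width: 61.6
```

>>> drive_tool(
  deltas=[
    {"hand":1,"tx":0,"ty":0,"tz":0.02,"wx":0,"wy":0,"wz":0},
    {"hand":1,"tx":0,"ty":0,"tz":0,"wx":0,"wy":0,"wz":0},
    {"hand":1,"tx":0,"ty":0,"tz":0,"wx":0,"wy":0,"wz":0},
  ],
)

```text
time: 39.87
tool_pos: [661.5, -140.3, 23.7]
tcp_rot: [3.141, 0.0, 1.686]
contact_force: [-0.4, -0.3, -4.8]
grip_width: 61.8
```

>>> drive_tool(
  deltas=[
    {"hand":1,"tx":0,"ty":0,"tz":0.02,"wx":0,"wy":0,"wz":0},
    {"hand":1,"tx":0,"ty":0,"tz":0,"wx":0,"wy":0,"wz":0},
    {"hand":1,"tx":0,"ty":0,"tz":0,"wx":0,"wy":0,"wz":0},
  ],
)

```text
time: 40.12
tool_pos: [661.5, -140.3, 23.7]
tcp_rot: [3.141, 0.0, 1.686]
contact_force: [-3.5, 0.3, 5.1]
grip_width: 61.7
```

>>> drive_tool(
  deltas=[
    {"hand":-0.42,"tx":0,"ty":0,"tz":0,"wx":0,"wy":0,"wz":0},
    {"hand":-0.5,"tx":0,"ty":0,"tz":0,"wx":0,"wy":0,"wz":0},
    {"hand":-0.7,"tx":0,"ty":0,"tz":0,"wx":0,"wy":0,"wz":0},
    {"hand":-0.7,"tx":0,"ty":0,"tz":0,"wx":0,"wy":0,"wz":0},
    {"hand":-0.7,"tx":0,"ty":0,"tz":0,"wx":0,"wy":0,"wz":0},
    {"hand":-0.7,"tx":0,"ty":0,"tz":0,"wx":0,"wy":0,"wz":0},
    {"hand":-1,"tx":0,"ty":0,"tz":-0.2,"wx":0,"wy":0,"wz":0},
    {"hand":-1,"tx":0,"ty":0,"tz":-0.5,"wx":0,"wy":0,"wz":0},
    {"hand":-1,"tx":0,"ty":0,"tz":-0.8,"wx":0,"wy":0,"wz":0},
    {"hand":-1,"tx":0,"ty":0,"tz":-0.8,"wx":0,"wy":0,"wz":0},
    {"hand":-1,"tx":0,"ty":0,"tz":-0.8,"wx":0,"wy":0,"wz":0},
    {"hand":-1,"tx":0,"ty":0,"tz":-0.8,"wx":0,"wy":0,"wz":0},
    {"hand":-1,"tx":0,"ty":0,"tz":-0.8,"wx":0,"wy":0,"wz":0},
    {"hand":-1,"tx":0,"ty":0,"tz":-0.5,"wx":0,"wy":0,"wz":0},
    {"hand":-1,"tx":0,"ty":0,"tz":0,"wx":0,"wy":0,"wz":0},
    {"hand":-1,"tx":0,"ty":0,"tz":0,"wx":0,"wy":0,"wz":0},
  ],
)

```text
time: 41.45
tool_pos: [661.7, -140.4, 232.7]
tcp_rot: [3.138, 0.001, 1.686]
contact_force: [0.2, -0.4, -0.9]
grip_width: 91.9
```

```bash
python3 - <<'E'
from plant import *; from h import *
snap("wrist","w28");snap("scene","s28");snap("top","t28");o=get_obs();print(o['time'],o['tool_pos'],o['grip_width'],o['contact_force'])
im=cv2.imread("pics/s28.png");cv2.imwrite("pics/s28c.png",cv2.resize(im[170:370,160:460],None,fx=2.6,fy=2.6,interpolation=cv2.INTER_CUBIC))
E
```

```text
41.6 [ 660.60848935 -140.03543476  229.09354621] 91.74083148721583 [-0.33629899  0.49073912 -0.47540767]
```

View pics/w28.png

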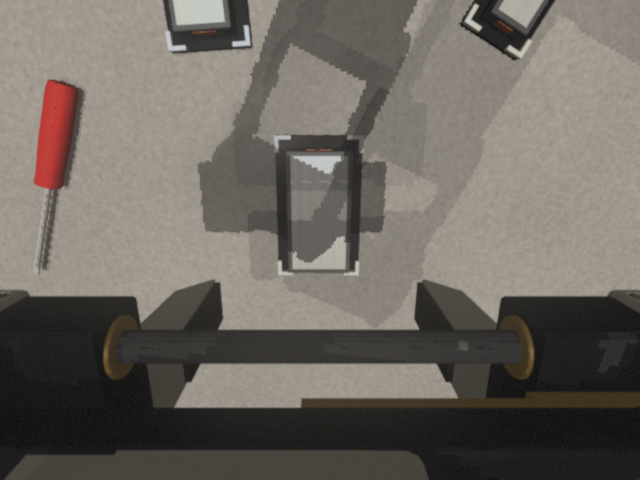

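View pics/s28c.png

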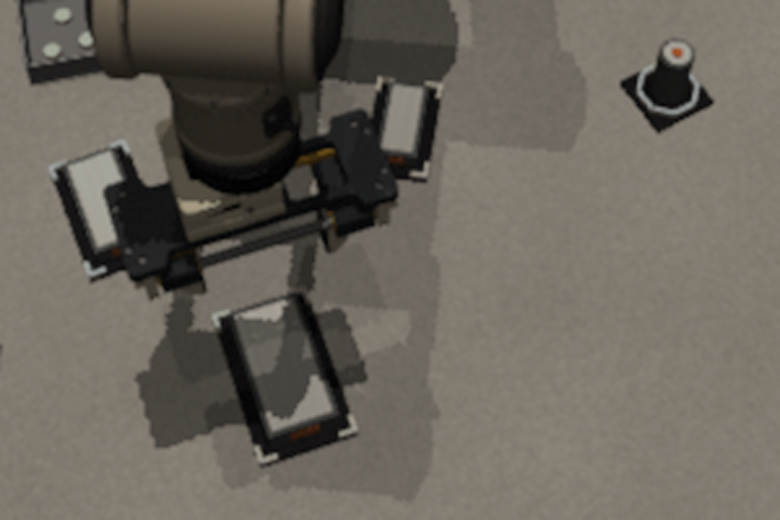

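View pics/t28.png

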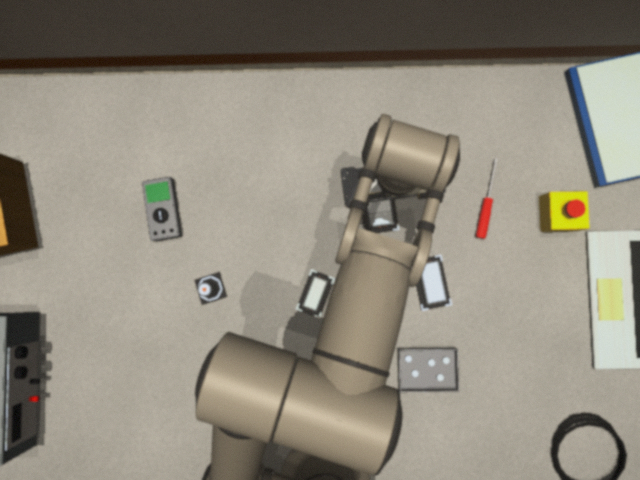

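```bash
python3 - <<'E'
import cv2,numpy as np
for n,r,c,s in (("w28",125,265,4),("w22",135,270,4),("w14",145,275,4.5)):
    im=cv2.imread(f"pics/{n}.png")[r:r+150,c:c+110]; cv2.imwrite(f"pics/{n}z.png",cv2.resize(np.clip(im*1.5,0,255).astype(np.uint8),None,fx=4,fy=4,interpolation=cv2.INTER_CUBIC))
a=[cv2.imread(f"pics/{n}z.png") for n in ("w28","w22")]
cv2.imwrite("pics/z1.png",cv2.resize(np.hstack(a),None,fx=.9,fy=.9)[:600])
E
```

```text
(no output)
```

View pics/z1.png

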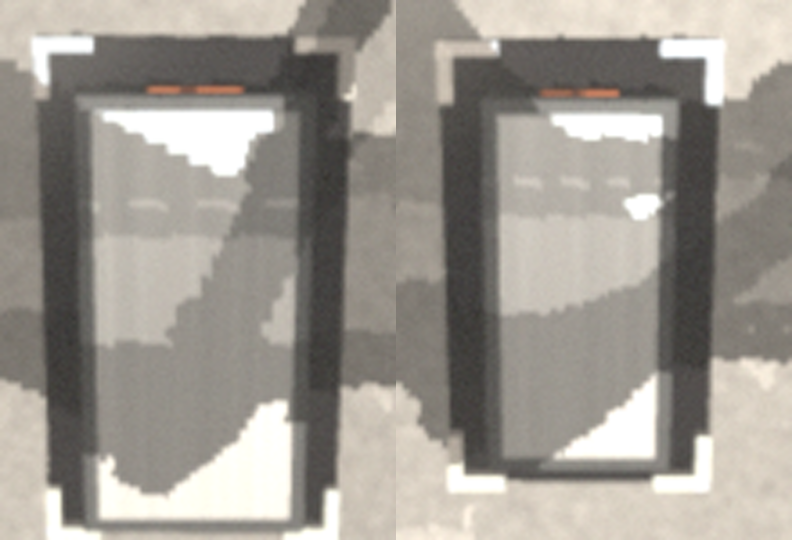

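```bash
python3 - <<'E'
from h import *
rect(mod("w28"),np.array([(77,95),(313,95),(303,527),(87,527)])/3.6+[265,125],33)
rect(mod("w22"),np.array([(482-396,100),(680-396,100),(668-396,468),(490-396,468)])/3.6+[270,135],28)
E
```

```text
c [ 661.7 -139.9] L 117.2 W 59.9 ang long 6.66 ang wide-90 6.63
c [ 465.7 -265.4] L 97.4 W 48.5 ang long 10.0 ang wide-90 10.24
```

Both cells are within 1 mm of their nest centres and lie flat at the right yaw, so I'm handing in.

```bash
python3 - <<'E'
from plant import *
print(close_job())
E
```

```text
the job is handed in; nothing more can be done
None
```

I took the stack apart from the top down: round, small, medium, then large. Each cell is in its own nest and let go, and I handed the job in at about 41.6 s; no verdict was reported.

- **Setting down:** I lowered each cell in small steps until the force reading changed. The readings stayed at 9 N or less at contact.
- **Large and medium cells:** measured after release, both were within about 1 mm of their nest centres and within about 0.2° of the nest direction.
- **Small and round cells:** I checked these by eye only. The small one lies flat between its angles, and the round one stands upright inside its rim.
- **Bystanders:** in the last top picture the meter and the screwdriver look to be where they started. I judged this by eye and did not measure it.
- **Last state:** the gripper was open at about 230 mm height, touching nothing.
- **Disagreements:** the two cameras' calibrations differed by 1–2 mm. The last cell lengths measured 2–3 % short, which fits the limits of reading pixels. Both are well inside the 8 mm clearance. No check failed.

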